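# Lever up a granite weighing plate and shim its short foot

## Robot

A 6-joint arm with a two-finger parallel gripper is mounted at the origin on a cart in front of the work surface, level with it; the furniture and walls round the work are solid. World frame = base frame: x ahead of the robot, y to its left, z up, the work surface at z = 0. Lengths are in m, angles in rad, forces in N, time in s.
With the tool pointing down it reaches from about 0.275 to 0.975 m from the base axis. Payload 8.4 kg.
Tool frame: the origin (TCP) lies at the very end of the fingers, on their centre line; the grasp point (between the pads) lies 19 mm behind it; z points along the fingers, y is the line along which they close (so a half turn about z gives the same grasp; the last joint's range is limited). The gripper opens to 92 mm and grips with 3 to 60 N. Pads are 20 mm wide; open, the fingers measure 128 mm over their backs; the gripper's body (75 mm by 189 mm) begins 69 mm behind the grasp point.
Start: joints at [-1.194, 0.353, 1.633, -0, 1.155, -0.002], TCP at [0.231, -0.581, 0.215] pointing down, gripper open.
Joint ranges: [-2.63, 2.63], [-0.92, 2.1], [0.06, 2.66], [-1.3, 4.44], [0, 2.69], [-3.02, 3.02]. Speed limits (rad/s): [2.22, 2.22, 2.79, 3.14, 3.14, 3.14].

## Interface

Orientations are given as a unit quaternion [w, x, y, z].
In Python, from bench import telemetry, cams, ticket, models gives the robot as it stands.
- The arm moves only by the tool arm_command, never from a script. Its argument "increments" is a list of rows, each an object with "slide": the shift along the tool's x, y, z in mm, a list of three; "turn": the turn, a rotation vector about the tool's x, y, z in rad, a list of three; "hand": the finger opening in mm, from 0 to 91.9. A call has 1 to 8 rows; each row is the pose to reach, as a shift and turn from the pose commanded when the call began, along the tool's axes at that moment; what a row does not reach only later rows make up. A row lasts 1/10 s, in which the tool goes at most 50 mm and 8.59 degrees, less where a joint would pass 70% of its speed; a pose out of reach is approached as far as the arm can. A call with a gripper value outside its range is refused whole. The fingers move at their own pace and stop on an object; "newtons" is the grip in N (left out, the last holds). Time passes only in rows, so rows that repeat a pose let the fingers close. It gives the time, the measured TCP pose, the force, the opening and the grip force at its end, in the units of the state.
- telemetry.get_state(): the state, without advancing time (a new reading comes with each control period).
- cams.read_camera(name): name is "scene" or "top" or "wrist"; returns a dict with "pixels" (480x640x3 uint8, blue, green, red), "vertical_fov" (degrees; the focal length in pixels is half the picture's height over the tangent of half this angle, whatever the lens; pixels are square), "cx", "cy" (the principal point, pixels), "k1" (the pictures are not rectified: a ray, as slopes to the right and down, at radius r is drawn at 1 + k1 r^2 times it, then the intrinsics apply), "world_from_camera" (4x4, takes a point from camera to world coordinates); the wrist camera has in their place "tool_from_camera" (4x4, takes a point from camera to tool coordinates, whose origin is the TCP and whose axes are the flange's). Camera axes: x right, y up, looking along -z (the intrinsics and any distortion apply to the point x, -y, -z); pixel columns grow to the right and rows downward; lengths in m; the calibration is good to about 2 mm. A picture is of the moment at which its call begins: read the wrist's pose just before it. There is no depth.
- ticket.job_done(): hands the job in; it is judged then, once.
Trained networks look in a picture, given as the dict that the camera call returned (one of the last four; its "shot" number tells which), for a name from the list of things; names that differ only in an ending like _2 or _b are one class to them, and where a whole thing is asked for, a point or a joint stands for the part that bears it (a point fixed in the world has none). Each returns a list of dicts, best first, with "p" (0 to 1); they miss things now and then, are a little off and sometimes report something else, mostly with a low value. They report only what shows in the picture. A call takes as long as a camera call.
- models.boxes_of(name, picture): "box" ([centre column, centre row, width, height] in pixels, round what is visible of it).
- models.cut_out(name, picture): "mask" (480x640 bool, what is visible of it) and "box" ([centre column, centre row, width, height] in pixels, round what is visible of it).
- models.mark_of(name, picture): "centre" ([column, row] in pixels: a listed point, or the origin of a listed thing).
The state is a dict: "time": time; "q": joint angles; "qvel": joint speeds; "effort": joint torques, N m; "eef_pos": TCP position; "orientation": TCP orientation; "ft_force": force on the tool from outside, world axes, zero at the start; "wrist_torque": the same for the moment, N m; "gripper_width": opening from 0.0 (shut) to 1.0 (fully open); "gripper_force": force on a finger pad.
Only numpy, scipy, OpenCV 4.12 (cv2) and the standard library are available. Lean on these libraries where they do the work, as an engineer would, in place of code of your own. Each camera call takes 0.05 s, during which the arm holds its last target. There are 200 camera calls.

## Task

The grey granite weighing plate leans because its front foot is short. Lever its front edge up with the red-handled pry bar over the fulcrum ridge of the stand, catch the lowered bar under the yellow keeper so that it holds the plate up, and slip the orange shim squarely under the raised front foot. Then free the bar, let the plate down gently (do not let it drop) so that it stands level on the shim, and lay the bar back on the bench clear of plate, shim and stand; do not push or lift the plate with the gripper, and do not knock over the loose bottle.

Things in the scene. Friction and masses are not known exactly. Their poses are not given: they have to be found in the camera images.
- pry_stand: Fixed fulcrum stand. Origin on the bench straight under the fulcrum ridge; +x points level to the plate's front edge (about 35 mm away), z up. Base plate 6 mm thick, x -86 to 22, y -26 to 30 mm. With the bar straight along x, tip at x = 58 mm and blade up against the keeper's lip, the blade slopes up to its tip by about 0.2 rad and the short foot stands some 9 mm over the bench
- stand_ridge (a point): Top of the fulcrum ridge, at (0, 0, 42) mm in the stand's frame: a round steel bar of radius 6 mm along y, from y = -24 to 28 mm
- keeper_lip (a point): Middle of the underside of the yellow keeper's lip, at (-62, -4, 36) mm in the stand's frame (18 mm long in x). Post at y -24 to -12 mm; lip y -24 to 4 mm, z 36 to 44 mm, open to +y. Below it a black rubber stop, y -12 to 28 mm, top z = 26 mm. The blade goes down on the +y side of the lip to the stop, moves to -y under the lip and, let go, rises against it and stays held
- plate: Loose grey granite plate, about 2 kg (varies), 180 x 170 x 22 mm, bubble level in its top, three rubber feet. Origin at the middle of its outline, 55 mm below its underside (bench level when level). +x points away from the stand: front edge at x = -90 mm. Rear feet x = 70, y = +-60 mm; front foot 5 mm short, so it leans to the front by 0.037 rad at first (front edge's underside 49 mm over bench)
- plate_foot (a point): Middle of the underside of the plate's short front foot (black rubber disc, 24 mm diameter), at (-65, 25, 5) mm in the plate's frame; it touches the bench at the start
- plate_edge (a point): Where to pry: on the lower front edge of the plate, at (-90, -40, 55) mm in the plate's frame, nearly in line with the stand's x axis
- pry_bar: Loose straight pry bar, 200 mm long, 0.16 kg, balance point about 43 mm behind its middle, lying flat. Origin at its middle on its underside, +x to the tip, z up. Steel blade 14 mm wide and 6 mm thick from x = -70 to 100 mm (last 20 mm only 4 mm thick, flush on top); red and black handle x from -100 to -38 mm, 18 mm wide, 26 mm high from the underside up
- bar_tip (a point): Tip of the pry bar, top face, at (100, 0, 6) mm in the bar's frame
- bar_grip (a point): Middle of the bar's handle, at (-70, 0, 14) mm in the bar's frame; pinch across y (18 mm)
- shim: Loose orange shim, 0.06 kg: tongue 110 x 30 x 5 mm (x, y, z) lying flat, with an upright pull tab 30 x 10 mm (x, y), up to z = 42 mm, centred at x = -35 mm. Origin at the middle of its underside, +x to the end that goes under the foot. It is to lie with its +x the same way as the plate's
- shim_seat (a point): Point on the shim's top, at (38, 0, 5) mm in its frame (17 mm from its end): this point belongs under the middle of the front foot
- shim_tab (a point): Grip point of the pull tab, at (-35, 0, 28) mm in the shim's frame; pinch across y (10 mm)
- spare_bottle: Loose orange bottle with white cap, 48 mm diameter, 97 mm high, a bystander; origin in the middle of its underside
- waste_drum: Tall pink open bin, fixed, behind the shim and bar: an obstacle for the arm. Origin in the middle of its underside; about 313 mm wide (world y), 390 mm deep (world x) at its rim, 385 mm high, a little narrower at the foot

How it is judged:
On the way, in this order (a step that is already met when the one before it is completed fails the run):
1. the pry bar lifts the plate's front foot clear of the bench by more than the shim's thickness (height (world z) of plate_foot above 0.0065 m and contact force between pry_bar and plate above 2 N), for 0.2 s.
2. with the bar caught under the keeper and let go, it holds the plate up (height (world z) of plate_foot above 0.0065 m and contact force between pry_bar and pry_stand above 2 N and contact force between the fingers and pry_bar below 0.1 N), for 0.2 s.
3. the shim lies under the raised foot (horizontal distance between shim_seat and plate_foot below 0.012 m and height (world z) of shim_seat below 0.009 m and height (world z) of plate_foot above 0.0055 m and contact force between pry_bar and plate above 2 N), for 0.1 s.
At the end, for the whole second after the job is handed in: The plate stands at rest, level within 0.012 rad, its front foot bearing on the shim, whose seat point is within 12 mm (horizontally) of the foot's middle and whose length is within 0.2 rad of the plate's x; the pry bar lies flat and at rest on the bench, touching neither plate, stand nor shim (horizontal distance between shim_seat and plate_foot below 0.012 m and angle between the x axis of shim and the x axis of plate, either way round below 0.2 rad and contact force between shim and plate above 2 N and angle between plate's own z axis and vertical below 0.012 rad and contact force between pry_bar and plate below 0.1 N and contact force between pry_bar and pry_stand below 0.1 N and contact force between pry_bar and shim below 0.1 N and height (world z) of pry_bar below 0.015 m and height (world z) of bar_tip below 0.02 m and linear speed of pry_bar below 0.02 m/s and linear speed of plate below 0.01 m/s).
It fails at once if the plate is let drop (its middle moves faster than 0.12 m/s) (linear speed of plate above 0.12 m/s).
It fails at once if the robot itself pushes or lifts the plate (more than 4 N) (contact force between any of the arm, the fingers and plate above 4 N).
It fails at once if the loose bottle is knocked over (angle between spare_bottle's own z axis and vertical above 0.5 rad).
It also fails if it takes over 72 s, if anything falls off the work surface, if the arm or the gripper's body presses on something with over 40 N, if the wrist force passes 120 N, or if a joint passes its speed limit or range.

## Working session

There is one attempt and no reset: what is moved stays moved. The work goes in short steps, Python scripts to look and compute and a tool call to move; the robot and the scene stay as the last step left them, time stands still between calls to the robot, and variables do not carry over. Pictures are saved under pics/ and viewed, at most 10 in all, crops included, and the job is handed in when it is done.

Besides the shell and the picture viewer there is one more tool, called after "Request:" in YAML: its name, and indented under it one key for each argument. arm_command: Moves the arm, as the interface text tells. Its arguments: {"type":"object","properties":{"increments":{"type":"array","items":{"type":"object","properties":{"slide":{"type":"array","items":{"type":"number"}},"turn":{"type":"array","items":{"type":"number"}},"hand":{"type":"number"}}}},"newtons":{"type":"number"}},"required":["increments"]}

```bash
mkdir -p pics; ls
cat > h.py <<'E'
import numpy as np, cv2
from bench import telemetry, cams, ticket, models
from scipy.spatial.transform import Rotation as R
def T_tool():
    s=telemetry.get_state(); w,x,y,z=s["orientation"]
    T=np.eye(4);T[:3,:3]=R.from_quat([x,y,z,w]).as_matrix();T[:3,3]=s["eef_pos"];return T
def shot(name):
    T=T_tool() if name=="wrist" else None
    p=cams.read_camera(name)
    p["W"]=np.array(p["world_from_camera"]) if T is None else T@np.array(p["tool_from_camera"])
    return p
def K(p):
    f=240/np.tan(np.radians(p["vertical_fov"])/2)
    return f
def ray(p,uv):
    f=K(p);d=np.array([(uv[0]-p["cx"])/f,(uv[1]-p["cy"])/f]);s=d.copy()
    for _ in range(30): s=d/(1+p["k1"]*(s@s))
    v=p["W"][:3,:3]@np.array([s[0],-s[1],-1]);return p["W"][:3,3],v
def atz(p,uv,z):
    o,v=ray(p,uv);return o+v*(z-o[2])/v[2]
def proj(p,X):
    c=np.linalg.inv(p["W"])@np.append(X,1);s=np.array([c[0],-c[1]])/-c[2];f=K(p)
    s=s*(1+p["k1"]*(s@s));return s*f+[p["cx"],p["cy"]]
def tri(obs):
    A=np.zeros((3,3));b=np.zeros(3)
    for p,uv in obs:
        o,v=ray(p,uv);v=v/np.linalg.norm(v);M=np.eye(3)-np.outer(v,v);A+=M;b+=M@o
    return np.linalg.solve(A,b)
E
python3 - <<'E'
from h import *
np.set_printoptions(precision=4,suppress=True)
P={n:shot(n) for n in("scene","top","wrist")}
for n,p in P.items():
    cv2.imwrite(f"pics/{n}0.png",p["pixels"]);print(n,p["vertical_fov"],p["cx"],p["cy"],p["k1"],p["W"][:3,3])
    
names="pry_stand stand_ridge keeper_lip plate plate_foot plate_edge pry_bar bar_tip bar_grip shim shim_seat shim_tab spare_bottle waste_drum".split()
for m in names:
    o=[]
    for n,p in P.items():
        r=models.mark_of(m,p)
        if r: 
            o.append((p,r[0]["centre"])); print(m,n,np.round(r[0]["centre"],1),round(r[0]["p"],2))
    if len(o)>1: print("   tri",tri(o))
print(telemetry.get_state())
E
```

```text
pics
scene 55.13670415187808 322.06595993506323 244.8034305960289 -0.0563173365651408 [0.0036 0.8468 0.5802]
top 50.761601173235775 320.65589082971417 245.1003139852884 -0.041555801637762 [ 0.4638 -0.0761  1.4032]
wrist 60.2272108346124 327.59084050847883 242.69333821666794 -0.025673499167047278 [ 0.3001 -0.5542  0.3838]
pry_stand scene [275.6 327.2] 0.77
pry_stand top [211.6 261. ] 0.63
   tri [ 0.5135  0.2071 -0.0028]
stand_ridge scene [272.9 306.5] 0.75
stand_ridge top [210.2 259.7] 0.59
   tri [0.5172 0.2025 0.0459]
keeper_lip scene [298.5 301. ] 0.68
keeper_lip top [230.  274.3] 0.9
   tri [0.4823 0.1509 0.0416]
plate scene [226.1 356.3] 0.89
plate top [166.5 252.5] 0.66
   tri [ 0.5371  0.3348 -0.0012]
plate_foot scene [259.6 348.3] 0.84
plate_edge scene [256.6 314.2] 0.56
plate_edge top [199.9 254.5] 0.71
   tri [0.5333 0.2338 0.0392]
pry_bar scene [381.  251.3] 0.84
pry_bar top [372.8 284.5] 0.75
   tri [ 0.4615 -0.2389 -0.0026]
bar_tip scene [350.9 236.8] 0.88
bar_tip top [375.2 245.8] 0.87
   tri [ 0.5645 -0.2436  0.0179]
bar_grip scene [403.  253.2] 0.91
bar_grip top [373.
[... 273 characters left out ...]
him_tab top [332.6 301.7] 0.94
   tri [ 0.4107 -0.1281  0.025 ]
spare_bottle scene [441.4 225.7] 0.68
spare_bottle top [475.9 318.5] 0.67
spare_bottle wrist [331.1  37.2] 0.77
   tri [ 0.3738 -0.5285 -0.013 ]
{'time': 2.25, 'q': array([-1.1944,  0.353 ,  1.6334,  0.    ,  1.1552, -0.0024]), 'qvel': array([-0.0001, -0.0007,  0.    ,  0.0013,  0.0002, -0.0002]), 'effort': array([  0.    , -59.3749, -33.4566,   0.0697,   0.0158,  -0.    ]), 'eef_pos': array([ 0.2311, -0.5807,  0.2146]), 'orientation': array([0.    , 0.9821, 0.1883, 0.    ]), 'ft_force': array([ 0.3046, -0.5228,  0.1025]), 'wrist_torque': array([0.0233, 0.0357, 0.0307]), 'gripper_force': 0.0, 'gripper_width': 0.9969031600009036}
```

View images.

View pics/scene0.png

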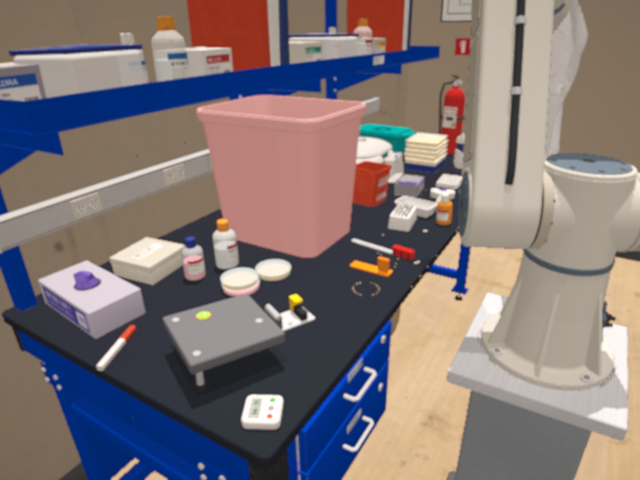

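View pics/top0.png

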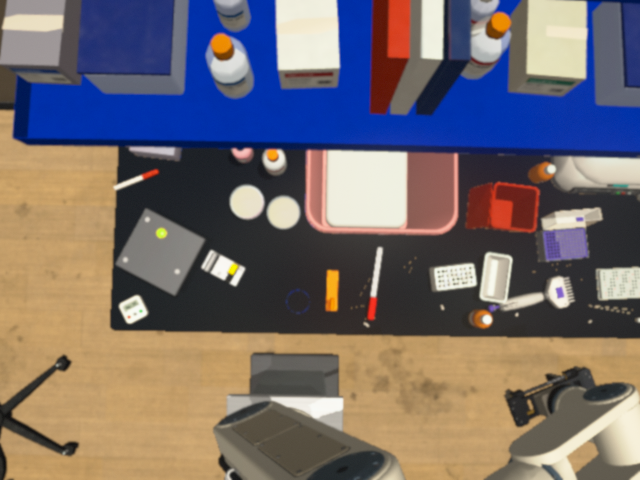

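```bash
cat >> h.py <<'E'
def pose(pos,yaw,pitch=0):
    """tool down, tool x along yaw (rad); pitch>0 = bar tip (tool +x) up"""
    T=np.eye(4)
    Rz=R.from_euler('z',yaw).as_matrix(); Ry=R.from_euler('y',-pitch).as_matrix()
    T[:3,:3]=Rz@Ry@np.diag([1,-1,-1.]);T[:3,3]=pos;return T
def inc(T0,T1):
    D=np.linalg.inv(T0)@T1
    return np.round(D[:3,3]*1000,1).tolist(),np.round(R.from_matrix(D[:3,:3]).as_rotvec(),3).tolist()
E
python3 - <<'E'
from h import *
np.set_printoptions(precision=4,suppress=True)
p=shot("top")
print(p["W"])
print("drum rim",[atz(p,c,.385)[:2] for c in((308,232),(458,232))])
print("bar",[atz(p,c,z)[:2] for c,z in(((377,249),.006),((372,318),.02),((375.2,245.8),.006),((373.4,307),.014))])
for a in((147,209),(205,243),(175,294),(117,258)): print("corner",atz(p,a,.074))
T0=T_tool()
print(inc(T0,pose([.48,.15,.25],np.radians(57))))
E
```

```text
[[ 0.0183  0.9972 -0.0731  0.4638]
 [-0.9997  0.0192  0.0119 -0.0761]
 [ 0.0132  0.0728  0.9973  1.4032]
 [ 0.      0.      0.      1.    ]]
drum rim [array([ 0.5645, -0.0621]), array([ 0.5706, -0.3673])]
bar [array([ 0.5584, -0.2492]), array([ 0.3691, -0.2359]), array([ 0.5672, -0.2441]), array([ 0.3986, -0.24  ])]
corner [0.6483 0.37   0.074 ]
corner [0.5609 0.2127 0.074 ]
corner [0.4256 0.2868 0.074 ]
corner [0.5169 0.4438 0.074 ]
([501.5, -586.8, -35.4], [-0.0, 0.0, -0.616])
```

Request:
arm_command:
  increments:
    - {"slide": [32, -37, -4], "turn": [0, 0, -0.04]}
    - {"slide": [64, -74, -8], "turn": [0, 0, -0.08]}
    - {"slide": [96, -112, -12], "turn": [0, 0, -0.12]}
    - {"slide": [128, -150, -16], "turn": [0, 0, -0.16]}
    - {"slide": [160, -187, -20], "turn": [0, 0, -0.2]}
    - {"slide": [192, -225, -24], "turn": [0, 0, -0.24]}
    - {"slide": [224, -262, -28], "turn": [0, 0, -0.28]}
    - {"slide": [256, -300, -32], "turn": [0, 0, -0.32]}

```text
invalid input
```

Run:
```python
from h import *
T0=T_tool();print(T0)
print(inc(T0,pose([.48,.15,.25],np.radians(57))))
```

```text
[[ 9.29084274e-01  3.69868097e-01 -4.57611113e-05  2.31143104e-01]
 [ 3.69868098e-01 -9.29084275e-01  1.96220093e-05 -5.80678572e-01]
 [-3.52583736e-05 -3.51560754e-05 -9.99999999e-01  2.14562683e-01]
 [ 0.00000000e+00  0.00000000e+00  0.00000000e+00  1.00000000e+00]]
([501.5, -586.8, -35.4], [-0.0, 0.0, -0.616])
```

Request:
arm_command:
  increments:
    - {"slide": [32, -37, -4], "turn": [0, 0, -0.04], "hand": 60}
    - {"slide": [64, -74, -8], "turn": [0, 0, -0.08], "hand": 60}
    - {"slide": [96, -112, -12], "turn": [0, 0, -0.12], "hand": 60}
    - {"slide": [128, -150, -16], "turn": [0, 0, -0.16], "hand": 60}
    - {"slide": [160, -187, -20], "turn": [0, 0, -0.2], "hand": 60}
    - {"slide": [192, -225, -24], "turn": [0, 0, -0.24], "hand": 60}
    - {"slide": [224, -262, -28], "turn": [0, 0, -0.28], "hand": 60}
    - {"slide": [256, -300, -32], "turn": [0, 0, -0.32], "hand": 60}
  newtons: 30

```text
time: 3.1
eef_pos: [0.3583, -0.2056, 0.2471]
orientation: [0.0, 0.939, 0.343, 0.0]
ft_force: [0.4, 0.1, 0.5]
gripper_width: 0.653
gripper_force: 0.0
```

Run:
```python
from h import *
T0=T_tool();print(T0)
print(inc(T0,pose([.48,.15,.25],np.radians(57))))
```

```text
[[ 7.64927484e-01  6.44115688e-01  9.61491524e-04  3.58334251e-01]
 [ 6.44116247e-01 -7.64927491e-01 -4.40404655e-04 -2.05580801e-01]
 [ 4.51799752e-04  9.56189937e-04 -9.99999441e-01  2.47065362e-01]
 [ 0.00000000e+00  0.00000000e+00  0.00000000e+00  1.00000000e+00]]
([322.1, -193.6, -3.0], [0.001, -0.0, -0.295])
```

Request:
arm_command:
  increments:
    - {"slide": [40, -24, 0], "turn": [0, 0, -0.04], "hand": 60}
    - {"slide": [80, -48, 0], "turn": [0, 0, -0.08], "hand": 60}
    - {"slide": [120, -72, -1], "turn": [0, 0, -0.12], "hand": 60}
    - {"slide": [160, -96, -1], "turn": [0, 0, -0.16], "hand": 60}
    - {"slide": [200, -120, -2], "turn": [0, 0, -0.2], "hand": 60}
    - {"slide": [240, -144, -2], "turn": [0, 0, -0.24], "hand": 60}
    - {"slide": [280, -168, -3], "turn": [0, 0, -0.27], "hand": 60}
    - {"slide": [318, -191, -3], "turn": [0, 0, -0.295], "hand": 60}

```text
time: 3.9
eef_pos: [0.4791, 0.1457, 0.2499]
orientation: [0.0, 0.879, 0.477, 0.0]
ft_force: [0.3, -0.5, 0.2]
gripper_width: 0.655
gripper_force: 0.0
```

Run:
```python
from h import *
np.set_printoptions(precision=4,suppress=True)
shot("wrist")
p=shot("wrist");s=shot("scene");t=shot("top")
import pickle;pickle.dump((p,s),open("a.pkl","wb"))
cv2.imwrite("pics/w1.png",p["pixels"]);print(p["W"])
for m,z in (("stand_ridge",.048),("keeper_lip",.036),("plate_edge",.049),("plate",0),("pry_stand",0),("plate_foot",0)):
    o=[]
    for q in(p,s,t):
        r=models.mark_of(m,q)
        if r: o.append((q,r[0]["centre"]));print(m,np.round(r[0]["centre"],1),round(r[0]["p"],2),atz(q,r[0]["centre"],z))
    if len(o)>1: print("  tri",tri(o))
```

```text
[[ 0.8403  0.5236  0.1407  0.5213]
 [-0.5422  0.8118  0.2169  0.2112]
 [-0.0006 -0.2586  0.966   0.4202]
 [ 0.      0.      0.      1.    ]]
stand_ridge [324.5 140.7] 0.7 [0.5149 0.2067 0.048 ]
stand_ridge [270.9 309.7] 0.91 [0.5103 0.2164 0.048 ]
  tri [0.5158 0.2075 0.0412]
keeper_lip [338.1 213.1] 0.57 [0.4893 0.1439 0.036 ]
keeper_lip [298.  302.6] 0.57 [0.4869 0.1506 0.036 ]
keeper_lip [230.9 275.9] 0.71 [0.4761 0.148  0.036 ]
  tri [0.4843 0.1472 0.0355]
plate_edge [257.  313.4] 0.56 [0.5261 0.2428 0.049 ]
plate [274.3   6.8] 0.58 [0.5406 0.3321 0.    ]
plate [226.2 358.2] 0.73 [0.5309 0.3397 0.    ]
plate [166.8 250.7] 0.63 [0.5428 0.3344 0.    ]
  tri [ 0.5408  0.3344 -0.0075]
pry_stand [328.1 139.5] 0.63 [0.5176 0.2052 0.    ]
pry_stand [274.6 328.7] 0.83 [0.506  0.2142 0.    ]
pry_stand [213.8 264.5] 0.63 [0.5071 0.2023 0.    ]
  tri [ 0.5128  0.2047 -0.0088]
plate_foot [259. 350.] 0.97 [0.491  0.2876 0.    ]
```

View pics/w1.png

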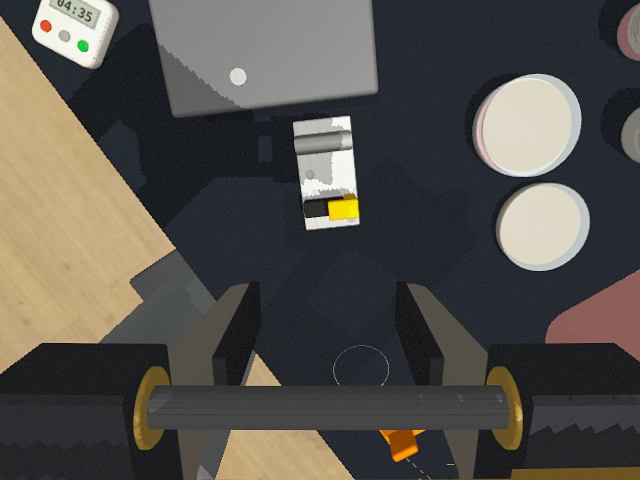

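Run:
```python
from h import *
import pickle;p,s=pickle.load(open("a.pkl","rb"))
c=p["pixels"][60:240,140:400];cv2.imwrite("pics/c1.png",cv2.resize(c,None,fx=3,fy=3,interpolation=cv2.INTER_CUBIC))
```

```text
(no output)
```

View pics/c1.png

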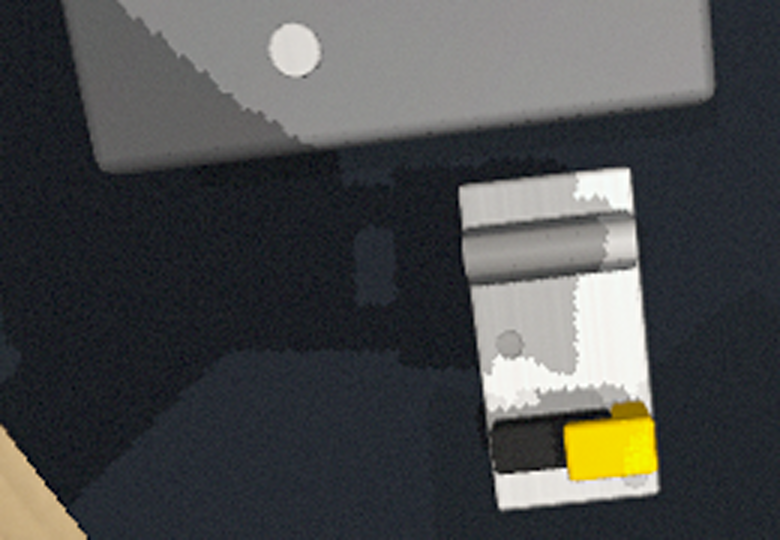

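Run:
```python
from h import *
from scipy.optimize import least_squares
np.set_printoptions(precision=4,suppress=True)
import pickle;p,s=pickle.load(open("a.pkl","rb"))
S={(22,30,6):(293,122),(22,-26,6):(350,116),(-86,-26,6):(359.5,223.7),(-86,30,6):(306,230),(0,28,36):(295.3,146),(0,-24,36):(351.6,140),(-53,4,44):(328,202.3),(-53,-24,44):(357.3,198.7),(-71,-24,44):(359,216.7),(-71,4,44):(329.7,220)}
def w(v,X,lean=None):
    c,s_=np.cos(v[2]),np.sin(v[2]);X=np.array(X,float)/1000
    if lean:  # rotate about y through rear feet (70,0,0)
        q=R.from_euler('y',-lean).apply(X-[.07,0,0]);X=q+[.07,0,0]
    return np.array([v[0]+c*X[0]-s_*X[1],v[1]+s_*X[0]+c*X[1],X[2]])
f=lambda v:np.concatenate([proj(p,w(v,k))-np.array(u) for k,u in S.items()])
r=least_squares(f,[.515,.207,1]);print("stand",r.x,np.degrees(r.x[2]));print(r.fun.reshape(-1,2).round(1).tolist())
P={(-90,85,55):(172.5,117),(-90,-85,55):(378.5,93),(-65,25,77):(238.2,76.3)}
g=lambda v:np.concatenate([proj(p,w(v,k,-0.037))-np.array(u) for k,u in P.items()])
print("check foot z",w([0,0,0],(-65,25,5),-.037),w([0,0,0],(-65,25,5),.037))
r2=least_squares(g,[.54,.334,1]);print("plate",r2.x,np.degrees(r2.x[2]));print(r2.fun.reshape(-1,2).round(1).tolist())
np.save("fit.npy",np.array([r.x,r2.x]))
v=r.x;c,s_=np.cos(v[2]),np.sin(v[2])
for k in((-90,-40,55),(-65,25,5),(-90,85,55)):
    d=w(r2.x,k,-.037)-[v[0],v[1],0];print(k,"in stand",c*d[0]+s_*d[1],-s_*d[0]+c*d[1],d[2])
# check in scene camera
for X,n in((w(v,(0,0,42)),"ridge 271,309.7"),(w(v,(-62,-4,36)),"lip 298,302.6"),(w(r2.x,(-65,25,5),-.037),"foot 259,350"),(w(r2.x,(-90,-40,55),-.037),"edge 257,313.4")): print(n,proj(s,X))
# next: view pose over shim/bar
print(inc(T_tool(),pose([.37,-.19,.2],0.0)))
```

```text
stand [0.5147 0.2049 1.1047] 63.29742831521818
[[-0.7, -0.4], [0.2, -0.9], [0.5, 0.8], [-0.3, 0.2], [-0.5, -0.4], [0.4, -0.7], [-0.6, -0.4], [0.5, -0.0], [0.5, 1.1], [-0.2, 1.0]]
check foot z [-0.0647  0.025   0.01  ] [-0.0651  0.025   0.    ]
plate [0.5357 0.3306 1.107 ] 63.42921510433603
[[3.0, 1.3], [-0.2, 1.5], [-2.5, -2.7]]
(-90, -40, 55) in stand 0.033906452420243115 -0.0024541172022698107 0.06088100614054523
(-65, 25, 5) in stand 0.056890195520311874 0.0625989200483324 0.0099904382759418
(-90, 85, 55) in stand 0.03361893850116742 0.12254555214027821 0.06088100614054523
ridge 271,309.7 [272.6264 308.8716]
lip 298,302.6 [297.3357 301.5522]
foot 259,350 [262.4134 346.0164]
edge 257,313.4 [256.8083 305.6939]
([-338.8, 90.9, 49.6], [-0.0, 0.0, 0.994])
```

Request:
arm_command:
  increments:
    - {"slide": [-43, 11, 6], "turn": [0, 0, 0.124], "hand": 60}
    - {"slide": [-85, 23, 12], "turn": [0, 0, 0.248], "hand": 60}
    - {"slide": [-127, 34, 19], "turn": [0, 0, 0.373], "hand": 60}
    - {"slide": [-170, 46, 25], "turn": [0, 0, 0.497], "hand": 60}
    - {"slide": [-212, 57, 31], "turn": [0, 0, 0.621], "hand": 60}
    - {"slide": [-254, 68, 37], "turn": [0, 0, 0.745], "hand": 60}
    - {"slide": [-297, 80, 43], "turn": [0, 0, 0.87], "hand": 60}
    - {"slide": [-339, 91, 50], "turn": [0, 0, 0.994], "hand": 60}

```text
time: 5.8
eef_pos: [0.3694, -0.1919, 0.1997]
orientation: [0.0, 1.0, -0.003, 0.0]
ft_force: [0.9, 0.7, -0.2]
gripper_width: 0.654
gripper_force: 0.0
```

```bash
cat >> h.py <<'E'
def w(v,X,lean=None):
    c,s_=np.cos(v[2]),np.sin(v[2]);X=np.array(X,float)/1000
    if lean: X=R.from_euler('y',-lean).apply(X-[.07,0,0])+[.07,0,0]
    return np.array([v[0]+c*X[0]-s_*X[1],v[1]+s_*X[0]+c*X[1],X[2]])
def instand(v,X):
    c,s_=np.cos(v[2]),np.sin(v[2]);d=np.array(X)-[v[0],v[1],0];return np.array([c*d[0]+s_*d[1],-s_*d[0]+c*d[1],d[2]])*1000
E
python3 - <<'E'
from h import *
from scipy.optimize import least_squares
np.set_printoptions(precision=4,suppress=True)
import pickle;p,s=pickle.load(open("a.pkl","rb"))
v,_=np.load("fit.npy")
P={(-90,85,55):(172.5,117),(-90,-85,55):(378.5,93),(-65,25,77):(238.2,76.3)}
g=lambda v:np.concatenate([proj(p,w(v,k,0.037))-np.array(u) for k,u in P.items()])
r2=least_squares(g,[.54,.334,1]);print("plate",r2.x,np.degrees(r2.x[2]));print(r2.fun.reshape(-1,2).round(1).tolist())
np.save("fit.npy",np.array([v,r2.x]))
for k in((-90,-40,55),(-65,25,5),(-90,85,55)): print(k,"in stand",instand(v,w(r2.x,k,.037)))
for X,n in((w(r2.x,(-65,25,5),.037),"foot 259,350"),(w(r2.x,(-90,-40,55),.037),"edge 257,313.4")): print(n,proj(s,X))
shot("wrist")
p=shot("wrist");print(T_tool()[:3])
pickle.dump(p,open("b.pkl","wb"));cv2.imwrite("pics/w2.png",p["pixels"])
for m,z in (("pry_bar",0),("bar_tip",.006),("bar_grip",.014),("shim",0),("shim_seat",.005),("shim_tab",.028)):
    r=models.mark_of(m,p)
    if r: print(m,np.round(r[0]["centre"],1),round(r[0]["p"],2),atz(p,r[0]["centre"],z))
E
```

```text
plate [0.5371 0.3364 1.1049] 63.308851985791414
[[5.7, -0.4], [-3.8, 1.0], [-1.6, -1.1]]
(-90, -40, 55) in stand [35.5894 -0.9361 49.0437]
(-65, 25, 5) in stand [62.4089 64.0693  0.0027]
(-90, 85, 55) in stand [ 35.5645 124.0639  49.0437]
foot 259,350 [260.5912 351.4151]
edge 257,313.4 [256.8266 311.1097]
[[ 1.     -0.0088 -0.001   0.3682]
 [-0.0088 -1.     -0.0009 -0.1939]
 [-0.001   0.0009 -1.      0.1991]]
pry_bar [378.6 100.3] 0.95 [ 0.465  -0.2425  0.    ]
bar_grip [368.8 185.4] 0.78 [ 0.3949 -0.2336  0.014 ]
shim [243.6 131.5] 0.74 [ 0.4411 -0.1265  0.    ]
shim_seat [239.  81.] 0.7 [ 0.4816 -0.1263  0.005 ]
shim_tab [237.1 175.2] 0.87 [ 0.4067 -0.1244  0.028 ]
```

View pics/w2.png

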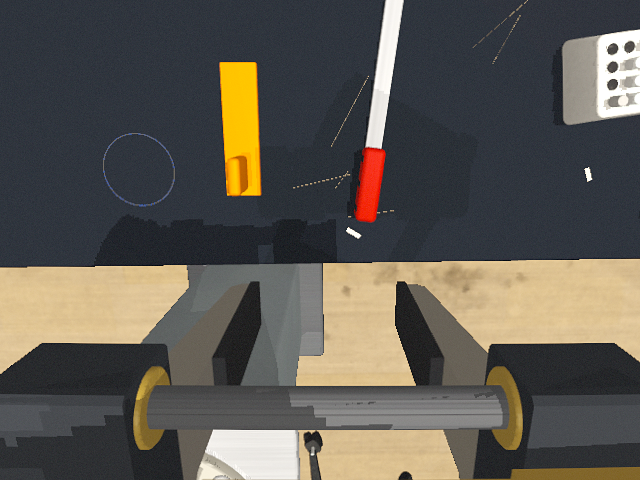

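Run:
```python
from h import *
from scipy.optimize import least_squares
np.set_printoptions(precision=4,suppress=True)
import pickle;p=pickle.load(open("b.pkl","rb"))
im=p["pixels"].astype(int)
pts=[]
for v in range(2,140,6):
    row=im[v,350:430];m=np.where(row.min(1)>120)[0]
    if len(m)>5: pts.append(((m[0]+m[-1])/2+350,v))
red=(im[:,:,2]>120)&(im[:,:,1]<60)&(im[:,:,0]<60);red[:140]=0;red[230:]=0
ys,xs=np.where(red);print("red rows",ys.min(),ys.max())
W=np.array([atz(p,q,.006)[:2] for q in pts]);k=np.polyfit(W[:,0],W[:,1],1);print("blade slope",k,np.std(np.polyval(k,W[:,0])-W[:,1]))
B={}
def rowc(v):
    m=np.where(red[v])[0];return ((m[0]+m[-1])/2,v)
for v in(160,185,210): print("red c",rowc(v),atz(p,rowc(v),.026))
print("handle ends z26:",atz(p,(373.5,149),.026),atz(p,(367,ys.max()),.026),"blade start",atz(p,(375,148),.006))
for c in((220,62),(257,62),(227,196),(261,195)): print("shim c",atz(p,c,.005))
```

```text
red rows 147 222
blade slope [-0.1344 -0.1802] 0.00017325764057875056
red c (np.float64(374.0), 160) [ 0.4171 -0.2364  0.026 ]
red c (np.float64(370.0), 185) [ 0.3968 -0.2334  0.026 ]
red c (np.float64(365.0), 210) [ 0.3758 -0.2294  0.026 ]
handle ends z26: [ 0.4259 -0.2358  0.026 ] [ 0.3655 -0.2312  0.026 ] blade start [ 0.4258 -0.2393  0.006 ]
shim c [ 0.4966 -0.1117  0.005 ]
shim c [ 0.496 -0.142  0.005]
shim c [ 0.3862 -0.1092  0.005 ]
shim c [ 0.3866 -0.1393  0.005 ]
```

Run:
```python
from h import *
T=T_tool();print(inc(T,pose([.395,-.2333,.06],-.134)),inc(T,pose([.395,-.2333,.004],-.134)))
```

```text
([24.3, 44.1, 139.8], [-0.0, -0.0, 0.136]) ([24.3, 44.1, 195.8], [-0.0, -0.0, 0.136])
```

Request:
arm_command:
  increments:
    - {"slide": [8, 15, 46], "turn": [0, 0, 0.05], "hand": 50}
    - {"slide": [16, 30, 92], "turn": [0, 0, 0.1], "hand": 50}
    - {"slide": [24, 44, 138], "turn": [0, 0, 0.136], "hand": 45}
    - {"slide": [24, 44, 170], "turn": [0, 0, 0.136], "hand": 45}
    - {"slide": [24, 44, 190], "turn": [0, 0, 0.136], "hand": 45}
    - {"slide": [24, 44, 195], "turn": [0, 0, 0.136], "hand": 45}
    - {"slide": [24, 44, 195.5], "turn": [0, 0, 0.136], "hand": 45}

```text
time: 6.9
eef_pos: [0.3942, -0.2334, 0.0039]
orientation: [-0.0, 0.998, -0.067, -0.0]
ft_force: [0.1, 0.4, -0.2]
gripper_width: 0.493
gripper_force: 0.0
```

Run:
```python
from h import *
print(T_tool()[:3]);T=T_tool();print(inc(T,pose([.395,-.2333,.004],-.134)));print(telemetry.get_state()["ft_force"])
```

```text
[[ 9.90997651e-01 -1.33875934e-01 -9.43223728e-04  3.94197994e-01]
 [-1.33875410e-01 -9.90997990e-01  5.98777147e-04 -2.33357944e-01]
 [-1.01489467e-03 -4.67112284e-04 -9.99999376e-01  3.85682052e-03]]
([0.8, -0.2, -0.1], [-0.0, 0.001, -0.0])
[ 0.11501888  0.40938451 -0.21602769]
```

Request:
arm_command:
  increments:
    - {"slide": [0, 0, 0], "turn": [0, 0, 0], "hand": 10}
    - {"slide": [0, 0, 0], "turn": [0, 0, 0], "hand": 10}
    - {"slide": [0, 0, 0], "turn": [0, 0, 0], "hand": 10}
    - {"slide": [0, 0, 0], "turn": [0, 0, 0], "hand": 10}
    - {"slide": [0, 0, -25], "turn": [0, 0, 0], "hand": 10}
    - {"slide": [0, 0, -60], "turn": [0, 0, 0], "hand": 10}
    - {"slide": [0, 0, -100], "turn": [0, 0, 0], "hand": 10}
  newtons: 45

```text
time: 7.6
eef_pos: [0.3929, -0.2337, 0.1047]
orientation: [-0.0, 0.998, -0.068, -0.001]
ft_force: [1.3, 0.2, -1.9]
gripper_width: 0.192
gripper_force: 45.0
```

Run:
```python
from h import *
np.set_printoptions(precision=4,suppress=True)
T=T_tool();v,pl=np.load("fit.npy")
# bar held: tool x offset of bar: grip bar x=-70 (approx), TCP 4mm above bar underside
p=shot("wrist");cv2.imwrite("pics/w3.png",p["pixels"])
im=p["pixels"].astype(int)
red=(im[:,:,2]>120)&(im[:,:,1]<60)&(im[:,:,0]<60);ys,xs=np.where(red);print(ys.min(),ys.max(),xs.min(),xs.max())
for m in("bar_tip","bar_grip"):
    r=models.mark_of(m,p);print(m,r[0] if r else None)
# predicted tip px: tool coords (+170, 0, -2)
for X in((.170,0,-.002),(.032,0,-.022),(.032,.0,-.002)): print(X,proj(p,(T@np.array([*X,1]))[:3]))
# carrying goal: bar along stand x, tip at x=20, y=15, high
for st,z in(((-150,15),.12),):
    g=w(v,(*st,0));g[2]=z;print(g,inc(T,pose(g,v[2])))
```

```text
234 385 192 350
bar_tip None
bar_grip {'centre': [328.2, 312.0], 'p': 0.67}
(0.17, 0, -0.002) [ 324.794  -159.9775]
(0.032, 0, -0.022) [324.9538 247.8404]
(0.032, 0.0, -0.002) [325.2633 234.6515]
[0.4339 0.0777 0.12  ] ([-1.8, -314.1, -15.0], [-0.002, 0.001, -1.241])
```

View pics/w3.png

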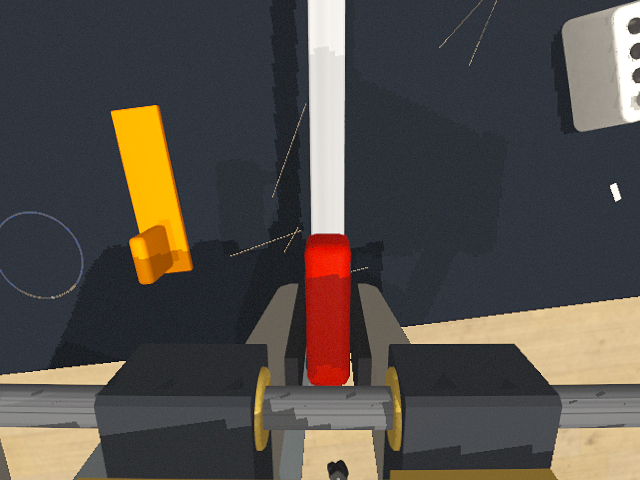

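Request:
arm_command:
  increments:
    - {"slide": [-45, -10, -3], "turn": [0, 0, -0.03], "hand": 10}
    - {"slide": [-44, -45, -5], "turn": [0, 0, -0.15], "hand": 10}
    - {"slide": [-42, -85, -7], "turn": [0, 0, -0.29], "hand": 10}
    - {"slide": [-38, -125, -9], "turn": [0, 0, -0.43], "hand": 10}
    - {"slide": [-32, -165, -11], "turn": [0, 0, -0.57], "hand": 10}
    - {"slide": [-26, -205, -13], "turn": [0, 0, -0.71], "hand": 10}
    - {"slide": [-19, -243, -14], "turn": [0, 0, -0.85], "hand": 10}
    - {"slide": [-12, -280, -15], "turn": [0, 0, -0.99], "hand": 10}

```text
time: 8.55
eef_pos: [0.4194, 0.0464, 0.118]
orientation: [-0.0, 0.909, 0.417, -0.001]
ft_force: [0.6, -0.8, -1.9]
gripper_width: 0.196
gripper_force: 45.0
```

Run:
```python
from h import *
np.set_printoptions(precision=4,suppress=True)
T=T_tool();v,pl=np.load("fit.npy");print(T[:3])
g=w(v,(-150,15,0));g[2]=.10;print(g,inc(T,pose(g,v[2])))
```

```text
[[ 0.6525  0.7578 -0.0017  0.4194]
 [ 0.7578 -0.6525 -0.0003  0.0464]
 [-0.0013 -0.0011 -1.      0.118 ]]
[0.4339 0.0777 0.1   ] ([33.3, -9.4, 18.0], [-0.001, 0.001, -0.245])
```

Request:
arm_command:
  increments:
    - {"slide": [17, -5, 9], "turn": [0, 0, -0.12], "hand": 10}
    - {"slide": [33, -9, 18], "turn": [0, 0, -0.245], "hand": 10}
    - {"slide": [33, -9, 18], "turn": [0, 0, -0.245], "hand": 10}
    - {"slide": [33, -9, 18], "turn": [0, 0, -0.245], "hand": 10}

```text
time: 8.95
eef_pos: [0.4338, 0.0753, 0.1001]
orientation: [-0.0, 0.853, 0.521, -0.001]
ft_force: [0.5, -0.1, -1.0]
gripper_width: 0.196
gripper_force: 45.0
```

Run:
```python
from h import *
np.set_printoptions(precision=4,suppress=True)
T=T_tool();v,pl=np.load("fit.npy");print(T[:3],instand(v,T[:3,3]))
p=shot("wrist");s=shot("scene")
import pickle;pickle.dump((p,s),open("c.pkl","wb"))
a=p["pixels"][:330,160:480];b=s["pixels"][250:400,180:420]
b=cv2.resize(b,(480,300),interpolation=cv2.INTER_CUBIC);c=np.zeros((330,800,3),np.uint8);c[:,:320]=a;c[:300,320:]=b
cv2.imwrite("pics/c2.png",c)
tip=(T@[.170,0,-.002,1])[:3];print("tip pred",tip,"scene",proj(s,tip),"if 4mm lower",proj(s,tip-[0,0,.004]))
for m in("bar_tip","bar_grip"):
    r=models.mark_of(m,s);print(m,[(np.round(q["centre"],1),q["p"]) for q in r[:2]])
print("grip pred",proj(s,(T@[0,0,-.010,1])[:3]), "ridge pred",proj(s,w(v,(0,0,42))))
```

```text
[[ 0.4567  0.8896 -0.0026  0.4338]
 [ 0.8896 -0.4567 -0.0006  0.0753]
 [-0.0017 -0.002  -1.      0.1001]] [-152.2153   14.0507  100.0857]
tip pred [0.5114 0.2265 0.1018] scene [265.763  289.5344] if 4mm lower [265.8982 291.2402]
bar_tip [(array([267.9, 286.8]), 0.86)]
bar_grip [(array([368.7, 271.7]), 0.65), (array([335.9, 266.9]), 0.57)]
grip pred [336.1956 263.8886] ridge pred [272.6264 308.8716]
```

View pics/c2.png

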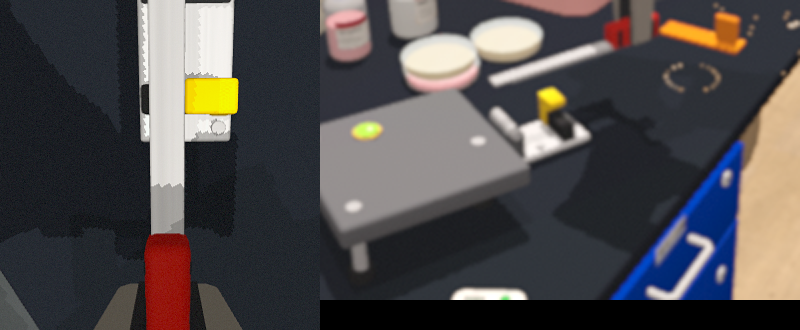

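```bash
cat >> h.py <<'E'
def barpose(v,xt,y,h,p,c=4,yaw=0):
    """bar along stand x: tip at xt, underside crossing ridge x=0 at height h (mm), pitch p"""
    x=xt-170*np.cos(p)-c*np.sin(p); z=h+(xt-170*np.cos(p))*np.tan(p)+c*np.cos(p)
    return pose(w(v,(x,y,z)),v[2]+yaw,p)
E
python3 - <<'E'
from h import *
T=T_tool();v,pl=np.load("fit.npy")
for a in((20,15,60,-.12),(20,15,46,-.12),(20,15,44,-.12),(58,15,44,-.12)): print(a,inc(T,barpose(v,*a)))
E
```

```text
(20, 15, 60, -0.12) ([3.9, -2.0, 19.3], [-0.001, -0.12, -0.008])
(20, 15, 46, -0.12) ([3.9, -2.0, 33.3], [-0.001, -0.12, -0.008])
(20, 15, 44, -0.12) ([3.9, -2.0, 35.3], [-0.001, -0.12, -0.008])
(58, 15, 44, -0.12) ([41.9, -2.3, 39.8], [-0.001, -0.12, -0.008])
```

Request:
arm_command:
  increments:
    - {"slide": [2, -1, 8], "turn": [0, -0.06, -0.004], "hand": 10}
    - {"slide": [4, -2, 18], "turn": [0, -0.12, -0.008], "hand": 10}
    - {"slide": [4, -2, 26], "turn": [0, -0.12, -0.008], "hand": 10}
    - {"slide": [4, -2, 32], "turn": [0, -0.12, -0.008], "hand": 10}
    - {"slide": [4, -2, 35], "turn": [0, -0.12, -0.008], "hand": 10}
    - {"slide": [4, -2, 35], "turn": [0, -0.12, -0.008], "hand": 10}

```text
time: 9.75
eef_pos: [0.4344, 0.0795, 0.0658]
orientation: [0.031, 0.849, 0.524, -0.051]
ft_force: [-0.2, 0.7, -1.6]
gripper_width: 0.188
gripper_force: 45.0
```

Run:
```python
from h import *
np.set_printoptions(precision=3,suppress=True)
T=T_tool();v,pl=np.load("fit.npy");st=telemetry.get_state();print(instand(v,T[:3,3]),np.arcsin(T[2,0]),st["ft_force"],st["wrist_torque"])
for a in((58,15,44,-.12),): print(a,inc(T,barpose(v,*a)))
s=shot("scene");b=s["pixels"][250:400,180:420]
cv2.imwrite("pics/c3.png",cv2.resize(b,(800,500),interpolation=cv2.INTER_CUBIC))
r=models.mark_of("bar_tip",s);print(r[:1],proj(s,(T@[.170,0,-.002,1])[:3]))
```

```text
[-148.155   15.345   65.843] -0.1198205895096458 [-0.241  0.731 -1.603] [ 0.014 -0.012 -0.024]
(58, 15, 44, -0.12) ([38.1, 0.4, -0.0], [-0.001, -0.0, 0.001])
[{'centre': [268.0, 312.2], 'p': 0.7}] [266.848 313.265]
```

View pics/c3.png

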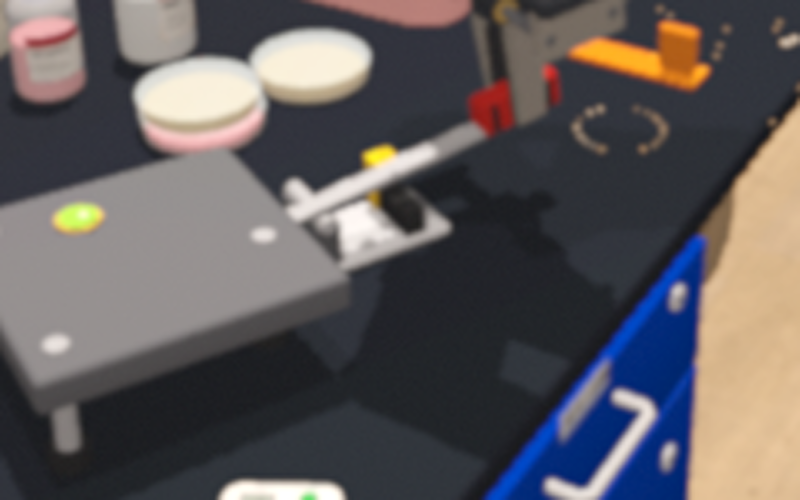

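Request:
arm_command:
  increments:
    - {"slide": [8, 0, 0], "turn": [0, 0, 0], "hand": 10}
    - {"slide": [16, 0, 0], "turn": [0, 0, 0], "hand": 10}
    - {"slide": [24, 0, 0], "turn": [0, 0, 0], "hand": 10}
    - {"slide": [32, 0, 0], "turn": [0, 0, 0], "hand": 10}
    - {"slide": [38, 0, 0], "turn": [0, 0, 0], "hand": 10}
    - {"slide": [38, 0, 0], "turn": [0, 0, 0], "hand": 10}

```text
time: 10.45
eef_pos: [0.4524, 0.1146, 0.0614]
orientation: [0.031, 0.849, 0.525, -0.051]
ft_force: [0.3, 0.5, -1.7]
gripper_width: 0.193
gripper_force: 45.0
```

Run:
```python
from h import *
np.set_printoptions(precision=3,suppress=True)
T=T_tool();v,pl=np.load("fit.npy");st=telemetry.get_state();print(instand(v,T[:3,3]),np.arcsin(T[2,0]),st["ft_force"],st["wrist_torque"])
for a in((58,15,43,-.06),(58,15,42.5,0),(58,15,42,.1),(58,15,41.5,.2),(58,15,41.5,.25)): print(a,inc(T,barpose(v,*a)))
```

```text
[-108.668   15.083   61.427] -0.11968325768451395 [ 0.28   0.451 -1.65 ] [-0.01  -0.058  0.027]
(58, 15, 43, -0.06) ([-1.8, 0.1, 8.0], [-0.0, 0.06, 0.003])
(58, 15, 42.5, 0) ([-1.5, 0.1, 15.2], [-0.0, 0.12, 0.003])
(58, 15, 42, 0.1) ([0.3, 0.1, 26.8], [-0.0, 0.22, 0.003])
(58, 15, 41.5, 0.2) ([3.8, 0.1, 37.8], [-0.0, 0.32, 0.003])
(58, 15, 41.5, 0.25) ([6.1, 0.1, 42.9], [-0.0, 0.37, 0.003])
```

Request:
arm_command:
  increments:
    - {"slide": [-1, 0, 4], "turn": [0, 0.03, 0], "hand": 10}
    - {"slide": [-2, 0, 8], "turn": [0, 0.06, 0], "hand": 10}
    - {"slide": [-2, 0, 12], "turn": [0, 0.09, 0], "hand": 10}
    - {"slide": [-1.5, 0, 15], "turn": [0, 0.12, 0], "hand": 10}
    - {"slide": [-1.5, 0, 15], "turn": [0, 0.12, 0], "hand": 10}

```text
time: 10.95
eef_pos: [0.4499, 0.1103, 0.0467]
orientation: [-0.0, 0.851, 0.525, -0.0]
ft_force: [-1.1, 0.4, -0.6]
gripper_width: 0.19
gripper_force: 45.0
```

```bash
cat > st.py <<'E'
from h import *
import sys
np.set_printoptions(precision=3,suppress=True)
T=T_tool();v,pl=np.load("fit.npy");st=telemetry.get_state();print(instand(v,T[:3,3]),"pitch",np.arcsin(T[2,0]),"yaw",np.arctan2(T[1,0],T[0,0])-v[2],st["ft_force"],st["wrist_torque"])
for a in eval(sys.argv[1]): print(a,inc(T,barpose(v,*a)))
E
python3 st.py "((58,15,42.1,.05),(58,15,42.1,.1),(58,15,42.1,.2),(58,15,42.1,.25))"
```

```text
[-113.681   15.43    46.693] pitch 9.956905343602509e-05 yaw 0.0010473005432494187 [-1.072  0.429 -0.604] [0.06  0.074 0.051]
(58, 15, 42.1, 0.05) ([1.7, 0.4, 6.2], [-0.001, 0.05, 0.001])
(58, 15, 42.1, 0.1) ([2.1, 0.4, 11.8], [-0.001, 0.1, 0.001])
(58, 15, 42.1, 0.2) ([4.3, 0.5, 22.7], [-0.001, 0.2, 0.001])
(58, 15, 42.1, 0.25) ([6.0, 0.5, 28.0], [-0.001, 0.25, 0.001])
```

Request:
arm_command:
  increments:
    - {"slide": [1, 0, 3], "turn": [0, 0.025, 0], "hand": 10}
    - {"slide": [1.5, 0, 6], "turn": [0, 0.05, 0], "hand": 10}
    - {"slide": [2, 0, 9], "turn": [0, 0.075, 0], "hand": 10}
    - {"slide": [2, 0, 12], "turn": [0, 0.1, 0], "hand": 10}
    - {"slide": [2, 0, 12], "turn": [0, 0.1, 0], "hand": 10}

```text
time: 11.45
eef_pos: [0.4516, 0.1125, 0.0351]
orientation: [-0.026, 0.85, 0.525, 0.043]
ft_force: [-1.4, -0.0, 5.3]
gripper_width: 0.193
gripper_force: 45.0
```

```bash
python3 st.py "((58,15,42.1,.2),(58,15,42.1,.25))"
```

```text
[-111.005   14.857   35.142] pitch 0.1004862251896203 yaw 0.0014122063160744158 [-1.409 -0.004  5.328] [0.034 0.07  0.039]
(58, 15, 42.1, 0.2) ([0.5, -0.1, 11.2], [-0.0, 0.1, 0.001])
(58, 15, 42.1, 0.25) ([1.6, -0.1, 16.7], [-0.0, 0.15, 0.001])
```

Request:
arm_command:
  increments:
    - {"slide": [0.3, 0, 3], "turn": [0, 0.025, 0], "hand": 10}
    - {"slide": [0.5, 0, 6], "turn": [0, 0.05, 0], "hand": 10}
    - {"slide": [0.5, 0, 9], "turn": [0, 0.08, 0], "hand": 10}
    - {"slide": [0.5, 0, 11.5], "turn": [0, 0.1, 0], "hand": 10}
    - {"slide": [0.5, 0, 11.5], "turn": [0, 0.1, 0], "hand": 10}

```text
time: 11.95
eef_pos: [0.4525, 0.114, 0.0238]
orientation: [-0.053, 0.847, 0.523, 0.085]
ft_force: [-1.5, -2.4, 7.9]
gripper_width: 0.194
gripper_force: 45.0
```

```bash
python3 st.py "((58,15,42.1,.22),(58,15,42.1,.24),(58,15,42.1,.26))"
```

```text
[-109.261   14.739   23.823] pitch 0.20073992723937537 yaw 0.0013426713336133211 [-1.496 -2.443  7.941] [-0.063  0.087  0.076]
(58, 15, 42.1, 0.22) ([0.1, -0.3, 2.0], [-0.001, 0.019, 0.001])
(58, 15, 42.1, 0.24) ([0.4, -0.3, 4.2], [-0.001, 0.039, 0.001])
(58, 15, 42.1, 0.26) ([0.7, -0.3, 6.4], [-0.001, 0.059, 0.001])
```

Continue down in small steps to the stop.

Request:
arm_command:
  increments:
    - {"slide": [0, 0, 1], "turn": [0, 0.01, 0], "hand": 10}
    - {"slide": [0, 0, 2], "turn": [0, 0.02, 0], "hand": 10}
    - {"slide": [0.2, 0, 3], "turn": [0, 0.03, 0], "hand": 10}
    - {"slide": [0.2, 0, 3], "turn": [0, 0.03, 0], "hand": 10}

```text
time: 12.35
eef_pos: [0.4527, 0.1146, 0.0212]
orientation: [-0.06, 0.845, 0.522, 0.098]
ft_force: [-3.8, -6.5, 13.8]
gripper_width: 0.193
gripper_force: 45.0
```

```bash
python3 st.py "((58,15,42.1,.24),(58,15,42.1,.26),(58,-3,42.1,.25))"
```

```text
[-108.578   14.799   21.22 ] pitch 0.23023691348315267 yaw 0.002422244938365292 [-3.811 -6.503 13.787] [-0.741  0.447 -0.027]
(58, 15, 42.1, 0.24) ([0.2, -0.2, 1.5], [-0.001, 0.01, 0.002])
(58, 15, 42.1, 0.26) ([0.4, -0.2, 3.7], [-0.001, 0.03, 0.002])
(58, -3, 42.1, 0.25) ([0.2, 17.8, 2.6], [-0.001, 0.02, 0.002])
```

```bash
cat >> h.py <<'E'
def pivot(T,psi,d=.170,dz=0):
    """rotate tool pose about vertical through the bar tip (d ahead of TCP), psi>0 tail to stand -y"""
    tip=(T@[d,0,-.002,1])[:3];Rz=R.from_euler('z',psi).as_matrix();N=T.copy()
    N[:3,:3]=Rz@T[:3,:3];N[:3,3]=tip+Rz@(T[:3,3]-tip)+[0,0,dz];return N
E
python3 - <<'E'
from h import *
T=T_tool()
for a in(.03,.06,.1,.14): print(a,inc(T,pivot(T,a)),inc(T,pivot(T,a,dz=-.001)))
E
```

```text
0.03 ([0.1, 5.0, 0.0], [0.007, -0.0, -0.029]) ([-0.2, 5.0, 1.0], [0.007, -0.0, -0.029])
0.06 ([0.3, 9.9, 0.1], [0.014, -0.0, -0.058]) ([0.1, 9.9, 1.0], [0.014, -0.0, -0.058])
0.1 ([0.8, 16.5, 0.2], [0.023, -0.0, -0.097]) ([0.6, 16.5, 1.2], [0.023, -0.0, -0.097])
0.14 ([1.6, 23.0, 0.4], [0.032, -0.0, -0.136]) ([1.3, 23.0, 1.3], [0.032, -0.0, -0.136])
```

Request:
arm_command:
  increments:
    - {"slide": [-0.2, 2.5, 1], "turn": [0.003, 0, -0.015], "hand": 10}
    - {"slide": [-0.2, 5, 1], "turn": [0.007, 0, -0.029], "hand": 10}
    - {"slide": [0, 7.5, 1], "turn": [0.01, 0, -0.044], "hand": 10}
    - {"slide": [0.1, 9.9, 1], "turn": [0.014, 0, -0.058], "hand": 10}
    - {"slide": [0.1, 9.9, 1], "turn": [0.014, 0, -0.058], "hand": 10}

```text
time: 12.85
eef_pos: [0.4587, 0.1114, 0.0204]
orientation: [-0.066, 0.828, 0.548, 0.094]
ft_force: [-13.9, -3.3, 30.3]
gripper_width: 0.191
gripper_force: 45.0
```

```bash
python3 st.py "()"
python3 - <<'E'
from h import *
T=T_tool()
for a in(.04,.08): print(a,inc(T,pivot(T,a)))
p=shot("wrist");cv2.imwrite("pics/c4.png",p["pixels"][:360,120:520])
E
```

```text
[-108.71     7.991   20.423] pitch 0.22924542895513647 yaw 0.06359722583146366 [-13.908  -3.343  30.302] [0.642 2.002 1.033]
0.04 ([0.1, 6.6, -0.0], [0.009, -0.0, -0.039])
0.08 ([0.5, 13.2, 0.0], [0.018, -0.001, -0.078])
```

View pics/c4.png

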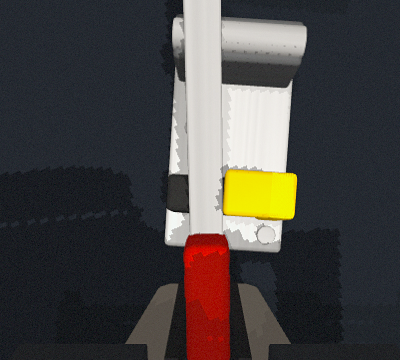

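Request:
arm_command:
  increments:
    - {"slide": [0, -5, 0], "turn": [-0.007, 0, 0.029], "hand": 10}
    - {"slide": [0, -9, 0], "turn": [-0.013, 0, 0.055], "hand": 10}
    - {"slide": [0.1, -9, 1], "turn": [-0.013, 0.012, 0.055], "hand": 10}
    - {"slide": [0.2, -9, 2.2], "turn": [-0.013, 0.025, 0.055], "hand": 10}
    - {"slide": [0.2, -9, 2.2], "turn": [-0.013, 0.025, 0.055], "hand": 10}

```text
time: 13.4
eef_pos: [0.4543, 0.1144, 0.0193]
orientation: [-0.067, 0.843, 0.523, 0.109]
ft_force: [-11.1, -15.4, 38.3]
gripper_width: 0.188
gripper_force: 45.0
```

```bash
python3 st.py "()"
python3 - <<'E'
from h import *
np.set_printoptions(precision=1,suppress=True)
T=T_tool();v,pl=np.load("fit.npy")
s=shot("scene")
for n,x in(("bar_tip",(.17,0,-.002)),("bar_grip",(0,0,-.01))):
    r=models.mark_of(n,s);print(n,[np.array(q["centre"]) for q in r[:1]],proj(s,(T@[*x,1])[:3]))
r=models.mark_of("plate_foot",s);print("foot",r[:1],proj(s,w(pl,(-65,25,5),.037)),proj(s,w(pl,(-65,25,5),-.03)))
cv2.imwrite("pics/c5.png",cv2.resize(s["pixels"][260:370,220:360],None,fx=5,fy=5,interpolation=cv2.INTER_CUBIC))
E
```

```text
[-108.05    13.352   19.332] pitch 0.25638594106381446 yaw 0.006086082081186106 [-11.07  -15.369  38.254] [-0.935  0.937  0.239]
bar_tip [array([259. , 345.7])] [250.3 311.4]
bar_grip [array([317.7, 303.8])] [320.4 301.1]
foot [{'centre': [258.3, 341.8], 'p': 0.9}] [260.6 351.4] [260.1 347.8]
```

View pics/c5.png

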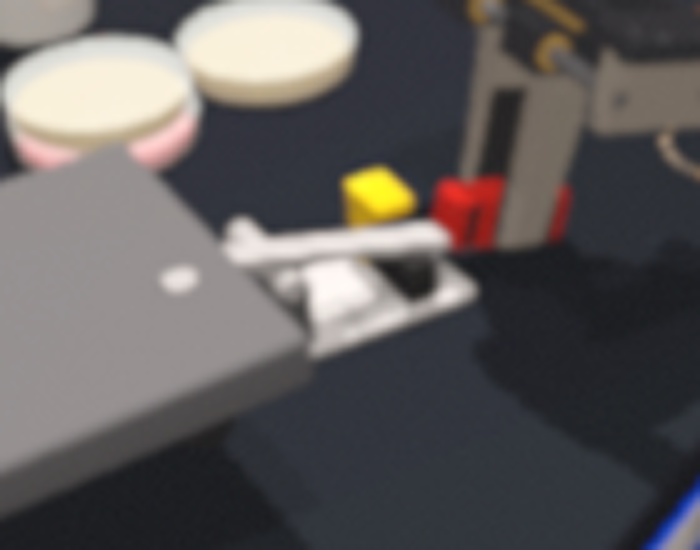

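Request:
arm_command:
  increments:
    - {"slide": [-1, 3.3, 0.3], "turn": [0.005, 0, -0.02], "hand": 10}
    - {"slide": [-1, 6.6, 0.5], "turn": [0.01, 0, -0.039], "hand": 10}
    - {"slide": [-1, 10, 0.5], "turn": [0.014, 0, -0.058], "hand": 10}
    - {"slide": [-0.5, 13.2, 0.5], "turn": [0.018, 0, -0.078], "hand": 10}
    - {"slide": [-0.5, 13.2, 0.5], "turn": [0.018, 0, -0.078], "hand": 10}

```text
time: 14.1
eef_pos: [0.4615, 0.11, 0.0181]
orientation: [-0.074, 0.82, 0.558, 0.103]
ft_force: [-18.8, -3.5, 41.3]
gripper_width: 0.193
gripper_force: 45.3
```

```bash
python3 st.py "()"
python3 - <<'E'
from h import *
T=T_tool()
for a in(.03,.06): print(a,inc(T,pivot(T,a)))
E
```

```text
[-108.73     4.942   18.064] pitch 0.25503449844846027 yaw 0.0885314109456945 [-18.751  -3.512  41.266] [1.26  2.532 1.49 ]
0.03 ([0.1, 4.9, -0.0], [0.008, -0.0, -0.029])
0.06 ([0.3, 9.8, 0.0], [0.015, -0.0, -0.058])
```

```bash
cat > gap.py <<'E'
from h import *
p=shot("wrist");im=p["pixels"].astype(int);b,g,r=im[...,0],im[...,1],im[...,2]
yel=(r>140)&(g>110)&(b<90);n,l,stt,c=cv2.connectedComponentsWithStats(yel.astype(np.uint8));i=1+np.argmax(stt[1:,4]);x,y,ww,hh,_=stt[i];print("yellow",x,y,ww,hh)
for v in range(y-30,y+hh+20,6):
    row=im[v];gray=(row.max(1)-row.min(1)<30)&(row.mean(1)>110)
    yl=np.where(yel[v])[0];m=np.where(gray[x-90:x+70])[0]+x-90
    d=np.where(np.diff(m)>1)[0];runs=[(a[0],a[-1]) for a in np.split(m,d+1) if len(a)>4]
    print(v,"yel",(yl.min(),yl.max()) if len(yl) else None,"gray",[(int(a),int(b)) for a,b in runs], [int(row[k].mean()) for k in range(x-12,x+13,3)])
E
python3 gap.py
```

```text
yellow 337 168 76 54
138 yel None gray [(288, 405)] [215, 214, 220, 219, 219, 219, 218, 219, 239]
144 yel None gray [(288, 405)] [215, 216, 218, 218, 220, 218, 219, 239, 238]
150 yel None gray [(287, 404)] [217, 215, 218, 217, 220, 201, 218, 220, 238]
156 yel None gray [(287, 404)] [215, 215, 220, 216, 220, 193, 220, 239, 236]
162 yel None gray [(286, 403)] [216, 216, 217, 217, 218, 172, 221, 224, 236]
168 yel (np.int64(343), np.int64(355)) gray [(286, 341), (365, 403)] [217, 216, 218, 218, 163, 128, 124, 143, 137]
174 yel (np.int64(341), np.int64(411)) gray [(306, 339)] [216, 215, 218, 218, 220, 97, 149, 156, 157]
180 yel (np.int64(340), np.int64(412)) gray [(306, 339)] [217, 215, 218, 219, 155, 103, 152, 157, 157]
186 yel (np.int64(340), np.int64(412)) gray [(307, 338)] [217, 215, 216, 218, 226, 123, 154, 158, 157]
192 yel (np.int64(339), np.int64(411)) gray [(307, 338)] [215, 215, 218, 226, 160, 138, 156, 158, 158]
198 yel (np.int64(338), np.int64(410)) gray [(307, 337)] [216, 215, 220, 157, 161, 143, 159, 159, 158]
204 yel (np.int64(338), np.int64(410)) gray [(308, 337)] [216, 217, 171, 157, 146, 149, 160, 160, 159]
210 yel (np.int64(338), np.int64(409)) gray [(282, 287), (308, 337)] [213, 215, 217, 218, 160, 148, 154, 154, 155]
216 yel (np.int64(370), np.int64(408)) gray [(282, 350)] [214, 215, 214, 216, 218, 202, 224, 186, 141]
222 yel None gray [(281, 389), (392, 398)] [214, 214, 216, 217, 216, 203, 225, 226, 239]
228 yel None gray [(280, 397)] [214, 215, 214, 217, 217, 206, 224, 240, 242]
234 yel None gray [(280, 311), (344, 397)] [41, 48, 41, 43, 43, 109, 112, 243, 243]
240 yel None gray [(279, 304), (347, 396)] [55, 54, 51, 62, 48, 55, 54, 81, 182]
```

```bash
cat > lean.py <<'E'
from h import *
import pickle
v,pl=np.load("fit.npy");_,s0=pickle.load(open("a.pkl","rb"));s1=shot("scene")
def disc(s,c):
    x,y=int(c[0]),int(c[1]);w_=s["pixels"][y-9:y+10,x-12:x+13].astype(float).mean(2)
    m=np.clip(w_-np.percentile(w_,70)-25,0,None);Y,X=np.mgrid[y-9:y+10,x-12:x+13];return np.array([(X*m).sum(),(Y*m).sum()])/m.sum()
P=proj(s0,w(pl,(-65,25,77),.037));d0=disc(s0,P);d1=disc(s1,d0+[-3,-5])
print("pred0",P,"disc0",d0,"disc1",d1,"shift",d1-d0)
for a in(.037,0,-.02,-.03,-.04,-.05,-.06): print(a,"foot",round(5-a*135,1),"shift pred",proj(s0,w(pl,(-65,25,77),a))-P)
E
python3 lean.py; python3 -c "
from h import *
T=T_tool();print(T[2],telemetry.get_state()['time'])"
```

```text
pred0 [259.05443138 320.91459243] disc0 [258.61716769 319.97790656] disc1 [258.92071674 314.67501227] shift [ 0.30354905 -5.30289428]
0.037 foot 0.0 shift pred [0. 0.]
0 foot 5 shift pred [-1.51166074 -1.73084046]
-0.02 foot 7.7 shift pred [-2.36893833 -2.64045274]
-0.03 foot 9.1 shift pred [-2.80809451 -3.08823219]
-0.04 foot 10.4 shift pred [-3.25423966 -3.53125142]
-0.05 foot 11.8 shift pred [-3.70735586 -3.96945368]
-0.06 foot 13.1 shift pred [-4.16742438 -4.40278226]
[ 0.25223004 -0.00570502 -0.96765048  0.01808962] 14.2
```

Request:
arm_command:
  increments:
    - {"slide": [0.5, -7, -1], "turn": [-0.01, -0.01, 0.04], "hand": 10}
    - {"slide": [1, -14, -2], "turn": [-0.018, -0.02, 0.08], "hand": 10}
    - {"slide": [1, -15, -3], "turn": [-0.02, -0.027, 0.085], "hand": 10}
    - {"slide": [1, -15, -3], "turn": [-0.02, -0.027, 0.085], "hand": 10}

```text
time: 14.6
eef_pos: [0.4527, 0.1143, 0.021]
orientation: [-0.059, 0.846, 0.52, 0.098]
ft_force: [0.3, -7.7, 7.6]
gripper_width: 0.196
gripper_force: 45.1
```

```bash
python3 st.py "()"; python3 lean.py|head -1
python3 - <<'E'
from h import *
v,pl=np.load("fit.npy")
import pickle;p,s=pickle.load(open("a.pkl","rb"))
for u in((497,420),(530,418),(500,472),(530,470)):
    c=(u[0]/3+140,u[1]/3+60);print(u,instand(v,atz(p,c,.026)).round(1),instand(v,atz(p,c,.006)).round(1))
for u in((564,427),(652,416),(657,470),(569,480)):
    c=(u[0]/3+140,u[1]/3+60);print(u,[instand(v,atz(p,c,z)).round(1)[:2] for z in(.042,.044,.046)])
E
```

```text
[-108.85    14.702   21.012] pitch 0.22849522634233457 yaw -0.0020498465453802073 [ 0.342 -7.702  7.558] [-1.479  0.    -0.704]
pred0 [259.05443138 320.91459243] disc0 [258.61716769 319.97790656] disc1 [259.96007837 315.38990938] shift [ 1.34291068 -4.58799718]
(497, 420) [-51.9  24.9  26. ] [-55.   26.3   6. ]
(530, 418) [-52.4  14.3  26. ] [-55.5  15.2   6. ]
(500, 472) [-68.8  26.   26. ] [-72.8  27.5   6. ]
(530, 470) [-69.2  16.3  26. ] [-73.2  17.2   6. ]
(564, 427) [array([-53.8,   3.6]), array([-53.5,   3.5]), array([-53.1,   3.5])]
(652, 416) [array([-53.3, -23.7]), array([-53. , -23.5]), array([-52.6, -23.4])]
(657, 470) [array([-70.3, -23.7]), array([-69.8, -23.6]), array([-69.4, -23.5])]
(569, 480) [array([-70.5,   3.8]), array([-70.1,   3.7]), array([-69.7,   3.7])]
```

Request:
arm_command:
  increments:
    - {"slide": [0, 0, 0.7], "turn": [0, 0, 0], "hand": 10}
    - {"slide": [0, 0, 0.7], "turn": [0, 0, 0], "hand": 10}

```text
time: 14.85
eef_pos: [0.4529, 0.1143, 0.0205]
orientation: [-0.059, 0.846, 0.52, 0.098]
ft_force: [-2.2, -9.8, 18.4]
gripper_width: 0.193
gripper_force: 45.1
```

```bash
python3 st.py "()"
```

```text
[-108.778   14.529   20.523] pitch 0.22888761005847466 yaw -0.001992232387540982 [-2.221 -9.776 18.393] [-1.319  0.312 -0.529]
```

Request:
arm_command:
  increments:
    - {"slide": [0, 3.3, 0], "turn": [0.004, 0, -0.02], "hand": 10}
    - {"slide": [0, 6.6, 0], "turn": [0.009, 0, -0.039], "hand": 10}
    - {"slide": [0.2, 10, 0], "turn": [0.014, 0, -0.058], "hand": 10}
    - {"slide": [0.5, 13.2, 0.1], "turn": [0.018, 0, -0.078], "hand": 10}
    - {"slide": [0.8, 16.5, 0.2], "turn": [0.023, 0, -0.097], "hand": 10}
    - {"slide": [0.8, 16.5, 0.2], "turn": [0.023, 0, -0.097], "hand": 10}

```text
time: 15.45
eef_pos: [0.4632, 0.1086, 0.02]
orientation: [-0.067, 0.818, 0.563, 0.091]
ft_force: [-13.9, -4.0, 29.1]
gripper_width: 0.19
gripper_force: 45.2
```

```bash
python3 st.py "()"; python3 gap.py | sed -n 1,14p
```

```text
[-109.258    2.78    19.97 ] pitch 0.22690748672407685 yaw 0.10031810601467717 [-13.862  -4.025  29.122] [0.272 2.141 1.206]
yellow 333 167 76 54
137 yel None gray [(286, 402)] [214, 216, 215, 217, 219, 217, 201, 221, 229]
143 yel None gray [(285, 402)] [214, 216, 216, 217, 219, 219, 205, 221, 222]
149 yel None gray [(284, 402)] [212, 217, 215, 215, 218, 218, 205, 221, 222]
155 yel None gray [(284, 401)] [211, 216, 215, 216, 219, 217, 205, 223, 221]
161 yel None gray [(283, 400)] [214, 217, 216, 216, 217, 219, 208, 224, 220]
167 yel (np.int64(341), np.int64(345)) gray [(283, 339), (349, 400)] [212, 215, 216, 217, 163, 158, 197, 138, 133]
173 yel (np.int64(337), np.int64(404)) gray [(307, 336)] [211, 215, 216, 216, 221, 146, 149, 157, 158]
179 yel (np.int64(336), np.int64(408)) gray [(307, 335)] [211, 213, 215, 217, 159, 114, 152, 158, 158]
185 yel (np.int64(336), np.int64(407)) gray [(308, 334)] [211, 214, 216, 217, 227, 121, 154, 158, 158]
191 yel (np.int64(335), np.int64(407)) gray [(308, 334)] [209, 214, 214, 222, 160, 139, 156, 159, 158]
197 yel (np.int64(334), np.int64(406)) gray [(308, 333)] [210, 214, 221, 156, 162, 145, 159, 159, 159]
203 yel (np.int64(334), np.int64(406)) gray [(308, 333)] [210, 214, 176, 155, 147, 150, 159, 159, 160]
209 yel (np.int64(334), np.int64(405)) gray [(279, 296), (309, 332)] [210, 213, 217, 216, 131, 152, 158, 158, 159]
```

Request:
arm_command:
  increments:
    - {"slide": [0, 3, -0.3], "turn": [0.003, 0, -0.012], "hand": 10}
    - {"slide": [0, 6, -0.4], "turn": [0.006, 0, -0.024], "hand": 10}
    - {"slide": [0.2, 9, -0.4], "turn": [0.009, 0, -0.036], "hand": 10}
    - {"slide": [0.3, 12, -0.4], "turn": [0.012, 0, -0.048], "hand": 10}
    - {"slide": [0.4, 14, -0.4], "turn": [0.014, 0, -0.055], "hand": 10}
    - {"slide": [0.4, 14, -0.4], "turn": [0.014, 0, -0.055], "hand": 10}

```text
time: 16.1
eef_pos: [0.4738, 0.1043, 0.0201]
orientation: [-0.072, 0.802, 0.587, 0.088]
ft_force: [-20.3, -2.3, 33.2]
gripper_width: 0.191
gripper_force: 45.9
```

```bash
python3 st.py "()"; python3 gap.py | sed -n 1,14p
```

```text
[-108.3     -8.672   20.126] pitch 0.22664212192681488 yaw 0.15693551342656598 [-20.269  -2.269  33.154] [0.842 3.226 1.711]
yellow 310 167 77 56
137 yel None gray [(271, 379)] [181, 149, 220, 219, 211, 209, 213, 217, 217]
143 yel None gray [(270, 379)] [181, 164, 220, 218, 212, 211, 213, 216, 216]
149 yel None gray [(269, 379)] [184, 182, 218, 219, 212, 210, 213, 215, 217]
155 yel None gray [(268, 379)] [184, 182, 208, 220, 213, 211, 211, 215, 218]
161 yel None gray [(267, 379)] [185, 182, 198, 218, 215, 212, 210, 214, 218]
167 yel (np.int64(317), np.int64(327)) gray [(276, 316), (332, 379)] [182, 182, 191, 218, 214, 159, 139, 137, 138]
173 yel (np.int64(315), np.int64(364)) gray [(304, 314), (368, 379)] [50, 51, 192, 219, 217, 217, 143, 158, 158]
179 yel (np.int64(314), np.int64(385)) gray [(304, 313)] [53, 57, 173, 217, 218, 137, 151, 158, 158]
185 yel (np.int64(313), np.int64(385)) gray [(305, 312)] [53, 51, 81, 218, 174, 117, 155, 159, 158]
191 yel (np.int64(312), np.int64(384)) gray [(305, 311)] [52, 48, 39, 174, 157, 143, 159, 160, 159]
197 yel (np.int64(311), np.int64(383)) gray [(305, 310)] [52, 53, 46, 161, 149, 151, 160, 159, 159]
203 yel (np.int64(310), np.int64(382)) gray [(260, 265)] [52, 51, 22, 152, 115, 155, 160, 160, 160]
209 yel (np.int64(311), np.int64(381)) gray [(260, 298)] [128, 47, 11, 201, 175, 152, 155, 156, 157]
```

Request:
arm_command:
  increments:
    - {"slide": [0, -2, -0.5], "turn": [0, 0, 0], "hand": 10}
    - {"slide": [0, -3, -1], "turn": [0, 0, 0], "hand": 10}
    - {"slide": [0, -3.5, -1.5], "turn": [0, -0.006, 0], "hand": 10}
    - {"slide": [0, -3.5, -2], "turn": [0, -0.012, 0], "hand": 10}
    - {"slide": [0, -3.5, -2], "turn": [0, -0.012, 0], "hand": 10}

```text
time: 16.65
eef_pos: [0.4733, 0.1041, 0.0215]
orientation: [-0.066, 0.803, 0.587, 0.084]
ft_force: [-7.8, -2.0, 5.8]
gripper_width: 0.192
gripper_force: 45.5
```

```bash
python3 st.py "()"; python3 gap.py | sed -n '1p;9,12p'
```

```text
[-108.73    -8.296   21.475] pitch 0.21393257067230656 yaw 0.15681790258118267 [-7.836 -2.003  5.79 ] [-0.279  1.124  1.138]
yellow 311 167 77 55
179 yel (np.int64(315), np.int64(386)) gray [(306, 314)] [52, 39, 100, 218, 218, 153, 149, 159, 159]
185 yel (np.int64(314), np.int64(386)) gray [(306, 313)] [54, 53, 42, 218, 176, 120, 153, 159, 159]
191 yel (np.int64(313), np.int64(385)) gray [(306, 312)] [54, 52, 26, 173, 159, 137, 157, 159, 159]
197 yel (np.int64(312), np.int64(384)) gray [(306, 311)] [58, 56, 47, 212, 164, 148, 160, 160, 160]
```

Request:
arm_command:
  increments:
    - {"slide": [0, -0.5, -0.5], "turn": [0, -0.005, 0], "hand": 10}
    - {"slide": [0, -1, -1], "turn": [0, -0.01, 0], "hand": 10}
    - {"slide": [0, -1, -1.3], "turn": [0, -0.012, 0], "hand": 10}
    - {"slide": [0, -1, -1.3], "turn": [0, -0.012, 0], "hand": 10}

```text
time: 17.1
eef_pos: [0.4724, 0.1041, 0.0226]
orientation: [-0.062, 0.803, 0.587, 0.079]
ft_force: [-6.7, -0.5, 2.1]
gripper_width: 0.194
gripper_force: 45.3
```

```bash
python3 st.py "()"; python3 gap.py | sed -n '1p;9,12p'; python3 lean.py | head -1
```

```text
[-109.137   -7.531   22.557] pitch 0.20193894821469746 yaw 0.1564618259198971 [-6.729 -0.488  2.08 ] [-0.212  0.937  0.923]
yellow 313 167 77 55
179 yel (np.int64(317), np.int64(388)) gray [(307, 316)] [51, 33, 195, 218, 216, 153, 149, 159, 159]
185 yel (np.int64(316), np.int64(388)) gray [(307, 315)] [52, 52, 195, 220, 172, 112, 154, 160, 159]
191 yel (np.int64(315), np.int64(387)) gray [(307, 314)] [54, 51, 187, 176, 157, 136, 158, 160, 160]
197 yel (np.int64(314), np.int64(386)) gray [(307, 313)] [51, 36, 163, 223, 161, 148, 160, 160, 160]
pred0 [259.05443138 320.91459243] disc0 [258.61716769 319.97790656] disc1 [261.05618287 318.38006059] shift [ 2.43901518 -1.59784597]
```

Request:
arm_command:
  increments:
    - {"slide": [0, -0.5, -0.5], "turn": [0, 0, 0], "hand": 10}
    - {"slide": [0, -1, -1], "turn": [0, 0, 0], "hand": 10}
    - {"slide": [0, -1, -1.3], "turn": [0, 0, 0], "hand": 10}
    - {"slide": [0, -1, -1.3], "turn": [0, 0, 0], "hand": 10}

```text
time: 17.6
eef_pos: [0.4723, 0.104, 0.0236]
orientation: [-0.062, 0.804, 0.586, 0.08]
ft_force: [-4.7, 1.6, -7.0]
gripper_width: 0.19
gripper_force: 45.3
```

```bash
python3 st.py "()"; python3 gap.py | sed -n '1p;9,12p'
```

```text
[-109.26    -7.451   23.631] pitch 0.2029029294072138 yaw 0.15469703554120784 [-4.684  1.557 -6.993] [-0.268  0.942  0.924]
yellow 313 167 76 54
179 yel (np.int64(317), np.int64(388)) gray [(307, 316)] [57, 36, 193, 219, 216, 159, 148, 159, 159]
185 yel (np.int64(316), np.int64(387)) gray [(307, 315)] [51, 52, 194, 218, 179, 113, 154, 159, 159]
191 yel (np.int64(315), np.int64(387)) gray [(307, 314)] [53, 34, 181, 179, 156, 131, 158, 159, 160]
197 yel (np.int64(314), np.int64(385)) gray [(307, 313)] [57, 50, 136, 222, 162, 146, 160, 160, 160]
```

Request:
arm_command:
  increments:
    - {"slide": [0, -0.5, 0.6], "turn": [0, 0, 0], "hand": 10}
    - {"slide": [0, -0.5, 0.6], "turn": [0, 0, 0], "hand": 30}
    - {"slide": [0, -0.5, 0.6], "turn": [0, 0, 0], "hand": 34}
    - {"slide": [0, -0.5, 0.6], "turn": [0, 0, 0], "hand": 38}
    - {"slide": [0, -0.5, 0.6], "turn": [0, 0, 0], "hand": 38}

```text
time: 18.15
eef_pos: [0.4745, 0.1041, 0.0241]
orientation: [-0.06, 0.804, 0.585, 0.082]
ft_force: [0.3, 0.6, -0.2]
gripper_width: 0.416
gripper_force: 0.0
```

```bash
python3 st.py "()"; python3 gap.py | sed -n '1p;9,12p'; python3 lean.py | head -1
python3 - <<'E'
from h import *
T=T_tool();N=T.copy();N[:3,3]+=[0,0,.1];print("up100",inc(T,N))
E
```

```text
[-108.15    -9.394   24.083] pitch 0.20472430121597734 yaw 0.153545155017492 [ 0.322  0.646 -0.232] [-0.07  -0.027  0.006]
yellow 308 169 76 54
181 yel (np.int64(312), np.int64(382)) gray [(302, 311)] [50, 30, 194, 217, 216, 154, 150, 160, 159]
187 yel (np.int64(311), np.int64(382)) gray [(302, 310)] [54, 56, 195, 219, 177, 113, 154, 159, 159]
193 yel (np.int64(310), np.int64(381)) gray [(302, 309)] [55, 38, 184, 179, 157, 137, 157, 159, 160]
199 yel (np.int64(309), np.int64(380)) gray [(302, 308)] [56, 55, 127, 222, 160, 148, 160, 160, 160]
pred0 [259.05443138 320.91459243] disc0 [258.61716769 319.97790656] disc1 [261.02894812 318.67927773] shift [ 2.41178043 -1.29862883]
up100 ([20.3, -0.1, -97.9], [0.0, -0.0, -0.0])
```

Run:
```python
from h import *
v,pl=np.load("fit.npy");T=T_tool();print(inc(T,pose([.478,.148,.25],v[2])))
```

```text
([88.0, -10.0, -212.7], [-0.017, -0.204, 0.153])
```

Request:
arm_command:
  increments:
    - {"slide": [0, 0, -25], "turn": [0, 0, 0], "hand": 40}
    - {"slide": [0, 0, -65], "turn": [0, 0, 0], "hand": 40}
    - {"slide": [30, -3, -105], "turn": [-0.005, -0.07, 0.05], "hand": 40}
    - {"slide": [55, -6, -145], "turn": [-0.01, -0.14, 0.1], "hand": 40}
    - {"slide": [75, -9, -185], "turn": [-0.015, -0.19, 0.14], "hand": 40}
    - {"slide": [88, -10, -213], "turn": [-0.017, -0.204, 0.153], "hand": 40}
    - {"slide": [88, -10, -213], "turn": [-0.017, -0.204, 0.153], "hand": 40}

```text
time: 18.95
eef_pos: [0.4807, 0.1504, 0.2553]
orientation: [0.001, 0.851, 0.526, 0.004]
ft_force: [-0.8, 0.7, 0.2]
gripper_width: 0.436
gripper_force: 0.0
```

Run:
```python
from h import *
import pickle
np.set_printoptions(precision=2,suppress=True)
v,pl=np.load("fit.npy")
p=shot("wrist");s=shot("scene");t=shot("top");print(T_tool()[:3])
pickle.dump((p,s,t),open("d.pkl","wb"))
for m in("plate","pry_bar","keeper_lip","stand_ridge","plate_foot","bar_tip"):
    for n,q in(("w",p),("s",s),("t",t)):
        r=models.mark_of(m,q);print(m,n,[(np.array(a["centre"]),round(a["p"],2)) for a in r[:1]])
r=models.cut_out("plate",p);m=r[0]["mask"].astype(np.uint8);c=max(cv2.findContours(m,0,2)[0],key=cv2.contourArea)
print(cv2.approxPolyDP(c,4,True)[:,0].tolist())
for k in((-65,25,77),(-90,85,55),(-90,-85,55)): print(k,"pred",proj(p,w(pl,k,.037)),proj(p,w(pl,k,-.03)))
X=instand
for k,z in(((0,0,42),0),((-62,-4,44),0)): print("stand pred",proj(p,w(v,k)))
# white discs on plate
im=p["pixels"].astype(int);wh=((im.min(2)>185)&(cv2.erode(m,np.ones((3,3)))>0)).astype(np.uint8)
n,l,stt,cc=cv2.connectedComponentsWithStats(wh);print([(cc[i],stt[i,4]) for i in range(1,n) if stt[i,4]>15])
```

```text
[[ 0.45  0.89 -0.    0.48]
 [ 0.89 -0.45 -0.    0.15]
 [-0.   -0.   -1.    0.25]]
plate w [(array([285.1,   6.7]), 0.76)]
plate s [(array([229.1, 356.7]), 0.95)]
plate t [(array([165.4, 255.3]), 0.77)]
pry_bar w [(array([327.8, 187.7]), 0.78)]
pry_bar s [(array([288.2, 308.5]), 0.81)]
pry_bar t [(array([225.6, 271.5]), 0.49)]
keeper_lip w [(array([336.9, 210.1]), 0.85)]
keeper_lip s [(array([296.2, 301.8]), 0.61)]
keeper_lip t [(array([231.6, 275.5]), 0.79)]
stand_ridge w [(array([330.9, 140.5]), 0.89)]
stand_ridge s [(array([269.9, 306.9]), 0.84)]
stand_ridge t [(array([333.2, 302.2]), 0.51)]
plate_foot w []
plate_foot s [(array([263.6, 353. ]), 0.7)]
plate_foot t []
bar_tip w []
bar_tip s []
bar_tip t []
[[160, 0], [162, 88], [341, 109], [370, 106], [381, 0]]
(-65, 25, 77) pred [253.07  65.9 ] [250.82  57.01]
(-90, 85, 55) pred [189.45  99.99] [185.06  94.47]
(-90, -85, 55) pred [385.81 100.18] [387.78  94.65]
stand pred [332.42 141.98]
stand pred [336.38 210.14]
[(array([233.55,  60.88]), np.int32(222))]
```

```bash
cat > fitp.py <<'E'
from h import *
from scipy.optimize import least_squares
import pickle
np.set_printoptions(precision=2,suppress=True)
v,pl=np.load("fit.npy");p0,s0=pickle.load(open("a.pkl","rb"));p1,s1,t1=pickle.load(open("d.pkl","rb"))
def disc(s,c):
    x,y=int(round(c[0])),int(round(c[1]));w_=s["pixels"][y-7:y+8,x-10:x+11].astype(float).mean(2)
    m=np.clip(w_-np.percentile(w_,75)-20,0,None);Y,X=np.mgrid[y-7:y+8,x-10:x+11];return np.array([(X*m).sum(),(Y*m).sum()])/max(m.sum(),1)
D=[(-65,25,77),(70,60,77),(70,-60,77)]
def model(x,p,s,lean):
    o=[proj(p,w(x,D[0],lean))]
    a=proj(p,w(x,(-90,85,77),lean));b=proj(p,w(x,(-90,-85,77),lean));c=proj(p,w(x,(-90,60,55),lean));d=proj(p,w(x,(-90,-60,55),lean))
    return o,a,b,c,d,[proj(s,w(x,k,lean)) for k in D]
def res(x,p,s,lean,ob,bias):
    o,a,b,c,d,S=model(x,p,s,lean);dw,L,Rr,sd=ob
    ln=lambda q:L[1]+(Rr[1]-L[1])*(q[0]-L[0])/(Rr[0]-L[0])-q[1]
    r=[*(o[0]-dw),(a[0]-L[0])*.5,(b[0]-Rr[0])*.5,ln(c),ln(d)]
    for k,q in enumerate(sd):
        if q is not None: r+=list(1.5*(S[k]-q-bias[k]))
    return np.array(r)
if __name__=="__main__":
    pr=[proj(s0,w(pl,k,.037)) for k in D];sd0=[disc(s0,q) for q in pr];print("scene discs0 pred",pr,"meas",sd0)
    ob0=((238.2,76.3),(172.5,117),(378.5,93),[None]*3)
    f=least_squares(res,pl,args=(p0,s0,.037,ob0,None));x0=f.x;print("init",x0*[1000,1000,57.3],f.fun)
    S=model(x0,p0,s0,.037)[5];bias=[a-b for a,b in zip(S,sd0)];print("bias",bias)
    sd1=[disc(s1,q+[2.4,-1.3] if k==0 else q) for k,q in enumerate(sd0)];print("sd1",sd1)
    ob1=((233.55,60.88),(162,88),(370,106),sd1)
    g=lambda y:res(y[:3],p1,s1,y[3],ob1,bias)
    f=least_squares(g,[*x0,-.02]);print("now",f.x*[1000,1000,57.3,1000],f.fun)
    np.save("now.npy",f.x)
    for n,k in(("foot",(-65,25,5)),("edge",(-90,-40,55)),("L",(-90,85,55)),("Rr",(-90,-85,55))): print(n,instand(v,w(x0,k,.037)),instand(v,w(f.x[:3],k,f.x[3])))
E
python3 fitp.py
```

```text
scene discs0 pred [array([259.05, 320.91]), array([196.51, 353.47]), array([175.88, 319.68])] meas [array([258.61, 319.99]), array([196.28, 352.68]), array([175.3 , 319.04])]
init [537.89 335.87  63.62] [ 0.04 -0.88 -0.83  0.52 -0.81 -0.2 ]
bias [array([0.28, 0.55]), array([0.38, 0.51]), array([0.4 , 0.52])]
sd1 [array([259.98, 320.58]), array([193.22, 354.59]), array([178.16, 318.9 ])]
now [528.97 337.99  58.71 -11.46] [ 1.18 -1.2  -1.94  0.78 -1.42 -1.14 -0.3   1.29 -0.19  0.37 -0.7   0.43]
foot [62.13 62.78  0.  ] [62.53 77.19  6.55]
edge [35.66 -2.37 49.04] [32.98 14.36 56.83]
L [ 34.96 122.63  49.04] [ 42.99 138.96  56.83]
Rr [ 35.92 -47.37  49.04] [ 29.37 -30.5   56.83]
```

Run:
```python
from fitp import *
pr=[np.array(q) for q in((258.61,319.99),(196.28,352.68),(175.3,319.04))];bias=[np.array(q) for q in((.28,.55),(.38,.51),(.4,.52))]
s=s1["pixels"].astype(float).mean(2)
print(s[310:328,250:272:1].astype(int))
sd=[disc(s1,(260.5,319)),disc(s1,(193,354.5)),disc(s1,(178.5,319))];print(sd)
ob=((233.55,60.88),(162,88),(370,106),sd)
for a in(-.0,-.01,-.02,-.03,-.04):
    f=least_squares(lambda y:res(y,p1,s1,a,ob,bias),[.529,.338,1.025]);print(a,round(2*f.cost,2),f.x*[1000,1000,57.3],f.fun,instand(v,w(f.x,(-65,25,5),a)))
```

```text
[[146 146 146 146 146 147 146 146 147 146 147 147 146 146 145 142 142 152
  161 166 168 170]
 [147 146 146 147 147 146 146 146 147 147 147 146 147 147 146 145 147 157
  166 168 168 169]
 [146 147 147 147 146 146 147 146 146 147 146 147 146 146 147 147 149 158
  167 168 165 164]
 [147 147 146 146 146 147 147 146 146 146 146 147 146 147 146 146 147 152
  159 160 154 149]
 [146 146 146 147 147 146 146 146 146 147 147 146 146 147 146 146 146 147
  148 146 136 129]
 [146 147 146 146 147 146 147 147 146 147 146 146 147 146 147 147 146 146
  145 135 118 106]
 [147 146 146 147 146 146 147 146 146 146 146 146 146 146 147 146 147 147
  144 132 109  89]
 [146 146 146 146 147 146 146 146 148 149 149 149 147 147 147 146 146 146
  143 132 110  88]
 [147 147 146 146 147 146 148 154 163 170 175 175 168 158 150 146 147 147
  144 132 110  93]
 [146 146 146 146 146 147 155 173 192 204 210 210 200 182 159 147 146 146
  141 128 109  96]
 [146 146 147 146 147 149 165 193 214 223 226 224 218 198 166 147 146 143
  132 116 104  98]
 [147 147 147 147 147 151 169 198 219 226 227 225 216 195 163 146 144 136
  1
[... 593 characters left out ...]
0.58]), array([193.22, 354.59]), array([178.16, 318.9 ])]
-0.0 14.68 [529.36 338.77  58.67] [ 1.45 -0.87 -1.58  0.57 -1.24 -1.05 -0.17  2.36 -0.2   0.38 -0.65  0.42] [63.36 77.24  5.  ]
-0.01 13.15 [529.02 338.1   58.7 ] [ 1.21 -1.16 -1.89  0.75 -1.4  -1.12 -0.28  1.43 -0.19  0.37 -0.69  0.42] [62.64 77.2   6.35]
-0.02 13.97 [528.68 337.4   58.73] [ 0.98 -1.45 -2.21  0.94 -1.55 -1.19 -0.4   0.51 -0.16  0.36 -0.72  0.43] [61.92 77.15  7.7 ]
-0.03 17.1 [528.33 336.7   58.76] [ 0.75 -1.75 -2.53  1.12 -1.71 -1.26 -0.51 -0.41 -0.13  0.34 -0.74  0.43] [61.2  77.1   9.05]
-0.04 22.54 [527.99 335.98  58.79] [ 0.53 -2.05 -2.85  1.31 -1.85 -1.33 -0.63 -1.33 -0.09  0.33 -0.75  0.43] [60.49 77.05 10.39]
```

```bash
cat > now.py <<'E'
from fitp import *
bias=[np.array(q) for q in((.28,.55),(.38,.51),(.4,.52))]
def obs():
    p=shot("wrist");s=shot("scene");r=models.cut_out("plate",p);m=r[0]["mask"].astype(np.uint8)
    im=p["pixels"].astype(int);wh=((im.min(2)>185)&(cv2.erode(m,np.ones((3,3)))>0)).astype(np.uint8)
    n,l,stt,cc=cv2.connectedComponentsWithStats(wh);i=1+np.argmax(stt[1:,4]);dw=cc[i]
    hx=np.arange(190,345,5);ed=[]
    g=im.mean(2)
    for u in hx:
        col=g[60:150,u];k=np.where(m[60:150,u]>0)[0].max();ed.append(k+60.5)
    k=np.polyfit(hx,ed,1);res_=np.array(ed)-np.polyval(k,hx);k=np.polyfit(hx[abs(res_)<2],np.array(ed)[abs(res_)<2],1)
    rows=np.where(m[70:85].any(0))[0];L,Rr=rows.min(),rows.max()
    L=(L,np.polyval(k,L));Rr=(Rr,np.polyval(k,Rr));print("disc",dw,"L",L,"R",Rr)
    return p,s,dw,L,Rr
p,s,dw,L,Rr=obs()
sd=[disc(s,(260,320.5)),disc(s,(193.2,354.6)),disc(s,(178.2,319))];print(sd)
for wt in(1,.3):
    def g(y):
        r=res(y[:3],p,s,y[3],(dw,L,Rr,sd),bias);r[:6]*=wt;return r
    f=least_squares(g,[.529,.338,1.025,-.02]);print(f.x*[1000,1000,57.3,1000],f.fun,"foot",instand(v,w(f.x[:3],(-65,25,5),f.x[3])),w(f.x[:3],(-65,25,5),f.x[3])*1000)
np.save("now.npy",f.x)
T=T_tool();print(inc(T,pose([.406,-.125,.15],-.024)))
E
python3 now.py
```

```text
disc [235.    53.35] L (np.int64(159), np.float64(82.58048387096773)) R (np.int64(377), np.float64(103.97612903225806))
[array([260.22, 320.38]), array([193.22, 354.59]), array([178.16, 318.89])]
[528.31 335.99  58.27 -24.78] [ 0.72 -0.37 -0.95 -0.66 -0.62  0.45 -0.15  0.23  0.1  -0.28  0.3  -0.29] foot [60.77 77.34  8.34] [472.95 294.     8.34]
[528.08 336.07  58.39 -27.4 ] [ 0.15 -0.19 -0.33 -0.19 -0.18  0.23 -0.23  0.07  0.15 -0.08  0.14 -0.07] foot [60.71 77.45  8.7 ] [472.82 293.98   8.7 ]
([-276.1, 58.5, 100.2], [-0.0, 0.001, 1.129])
```

Request:
arm_command:
  increments:
    - {"slide": [-35, 7, 8], "turn": [0, 0, 0.142], "hand": 40}
    - {"slide": [-69, 15, 20], "turn": [0, 0, 0.284], "hand": 40}
    - {"slide": [-104, 22, 34], "turn": [0, 0, 0.426], "hand": 40}
    - {"slide": [-138, 29, 48], "turn": [0, 0, 0.568], "hand": 40}
    - {"slide": [-173, 37, 62], "turn": [0, 0, 0.71], "hand": 40}
    - {"slide": [-207, 44, 75], "turn": [0, 0, 0.852], "hand": 40}
    - {"slide": [-242, 51, 88], "turn": [0, 0, 0.994], "hand": 40}
    - {"slide": [-276, 58.5, 100], "turn": [0, 0, 1.129], "hand": 40}

```text
time: 21.0
eef_pos: [0.4055, -0.1262, 0.1499]
orientation: [0.0, 1.0, -0.015, -0.0]
ft_force: [0.4, -1.1, 0.6]
gripper_width: 0.436
gripper_force: 0.0
```

Run:
```python
from h import *
np.set_printoptions(precision=4,suppress=True)
shot("wrist");p=shot("wrist");T=T_tool()
im=p["pixels"].astype(int);o=((im[...,2]>150)&(im[...,1]>80)&(im[...,1]<190)&(im[...,0]<70)).astype(np.uint8)
c=max(cv2.findContours(o,0,2)[0],key=cv2.contourArea);print(cv2.approxPolyDP(c,4,True)[:,0].tolist())
for m,z in(("shim_seat",.005),("shim_tab",.028)):
    r=models.mark_of(m,p);print(m,[(a["centre"],a["p"],atz(p,a["centre"],z)) for a in r[:1]])
# prior pose check: center .4414,-.1256 yaw -.0236
y=-.0236;cc=np.array([.4414,-.1256]);d=np.array([np.cos(y),np.sin(y)]);n=np.array([-d[1],d[0]])
for a,b in((55,15),(55,-15),(-55,-15),(-55,15)):
    q=cc+d*a/1000+n*b/1000;print((a,b),proj(p,[*q,.005]))
g=cc-.035*d;print("tab",g,inc(T,pose([*g,.010],y)))
```

```text
[[338, 178], [337, 232], [325, 231], [324, 207], [301, 214], [300, 205], [301, 248], [314, 255], [338, 248]]
shim_seat [([316.1, 127.2], 0.72, array([ 0.4796, -0.1249,  0.005 ]))]
shim_tab [([316.1, 229.9], 0.85, array([ 0.4082, -0.1223,  0.028 ]))]
(55, 15) [297.0009 103.3463]
(55, -15) [338.6828 102.7302]
(-55, -15) [339.6388 249.4346]
(-55, 15) [301.5882 249.9499]
tab [ 0.4064 -0.1248] ([2.4, -2.8, 139.0], [0.0, 0.003, -0.007])
```

Request:
arm_command:
  increments:
    - {"slide": [2, -3, 45], "turn": [0, 0, -0.007], "hand": 40}
    - {"slide": [2.4, -3, 90], "turn": [0, 0, -0.007], "hand": 40}
    - {"slide": [2.4, -3, 125], "turn": [0, 0, -0.007], "hand": 40}
    - {"slide": [2.4, -3, 138], "turn": [0, 0, -0.007], "hand": 40}
    - {"slide": [2.4, -3, 139], "turn": [0, 0, -0.007], "hand": 36}
    - {"slide": [2.4, -3, 139], "turn": [0, 0, -0.007], "hand": 2}
    - {"slide": [2.4, -3, 139], "turn": [0, 0, -0.007], "hand": 2}
    - {"slide": [2.4, -3, 139], "turn": [0, 0, -0.007], "hand": 2}
  newtons: 30

```text
time: 22.0
eef_pos: [0.4095, -0.1221, 0.0124]
orientation: [0.0, 1.0, -0.008, 0.001]
ft_force: [0.8, 0.6, -0.3]
gripper_width: 0.152
gripper_force: 0.0
```

Run:
```python
from h import *
np.set_printoptions(precision=4,suppress=True)
T=T_tool();x=np.load("now.npy");print(T[:3],telemetry.get_state()["gripper_width"],telemetry.get_state()["ft_force"])
y=-.0236;d=np.array([np.cos(y),np.sin(y)]);tab=np.array([.4414,-.1256])-.035*d
off=(T[:3,:3].T@np.append(tab-T[:2,3],0));print("tab offset in tool",off)
f=w(x[:3],(-65,25,5),x[3]);yaw=x[2];D=np.array([np.cos(yaw),np.sin(yaw)])
for back in(70,):
    g=f[:2]-D*(.073+back/1000);print(g,inc(T,pose([*g,.045],yaw)))
```

```text
[[ 0.9999 -0.0159  0.0017  0.4095]
 [-0.0159 -0.9999 -0.0009 -0.1221]
 [ 0.0017  0.0008 -1.      0.0124]] 0.15189066316084068 [ 0.7691  0.576  -0.2862]
tab offset in tool [-0.003   0.0028 -0.    ]
[0.3979 0.1722] ([-16.2, -294.0, -32.9], [0.002, -0.001, -1.035])
```

Request:
arm_command:
  increments:
    - {"slide": [0, 0, 0], "turn": [0, 0, 0], "hand": 2}
    - {"slide": [0, 0, 0], "turn": [0, 0, 0], "hand": 2}
    - {"slide": [0, 0, 0], "turn": [0, 0, 0], "hand": 2}

```text
time: 22.3
eef_pos: [0.4093, -0.1222, 0.0122]
orientation: [0.0, 1.0, -0.008, 0.001]
ft_force: [-0.7, 2.3, 8.8]
gripper_width: 0.109
gripper_force: 30.0
```

Run:
```python
from h import *
np.set_printoptions(precision=4,suppress=True)
p=shot("wrist");T=T_tool();x=np.load("now.npy");print(T[:3],telemetry.get_state()["gripper_width"],telemetry.get_state()["gripper_force"])
im=p["pixels"].astype(int);o=((im[...,2]>150)&(im[...,1]>80)&(im[...,1]<190)&(im[...,0]<70)).astype(np.uint8)
c=max(cv2.findContours(o,0,2)[0],key=cv2.contourArea);print(cv2.approxPolyDP(c,3,True)[:,0].tolist())
ys,xs=np.where(o);print(ys.min(),ys.max(),[(r,xs[ys==r].min(),xs[ys==r].max()) for r in (40,70,100,130)])
# tool-frame predicted tongue end corners if tab centre at tool x offset -3, tongue z = +? (tool z down)
for ox in(-.003,0): print(ox,[proj(p,(T@[ox+.09,s*.015,T[2,3]-.005,1])[:3]) for s in(-1,1)])
f=w(x[:3],(-65,25,5),x[3]);yaw=x[2];D=np.array([np.cos(yaw),np.sin(yaw)])
g=f[:2]-D*(.073+.07);print(g,inc(T,pose([*g,.045],yaw)))
```

```text
[[ 0.9999 -0.0168  0.0014  0.4093]
 [-0.0168 -0.9999 -0.0006 -0.1222]
 [ 0.0014  0.0005 -1.      0.0122]] 0.10562477350945573 30.0067538022995
[[292, 97], [295, 283], [317, 281], [315, 363], [321, 372], [334, 372], [340, 365], [338, 282], [360, 280], [363, 101], [359, 268], [347, 270], [346, 257], [295, 259], [299, 255], [295, 253], [291, 99], [363, 97]]Traceback (most recent call last):
  File "<stdin>", line 6, in <module>
    return umr_minimum(a, axis, None, out, keepdims, initial, where)
ValueError: zero-size array to reduction operation minimum which has no identity
```

```bash
cat > shimgo.py <<'E'
from h import *
np.set_printoptions(precision=4,suppress=True)
def seat(p,T,zb=0):
    im=p["pixels"].astype(int);o=((im[...,2]>150)&(im[...,1]>80)&(im[...,1]<190)&(im[...,0]<70)).astype(np.uint8)
    ys,xs=np.where(o);top=[]
    L=[];
    y0=int(np.percentile(ys,2))
    for r in range(y0+15,y0+110,10):
        k=xs[ys==r];L.append((k.min(),k.max()+1,r))
    print("top row",ys.min(),"edges",L[0],L[-1])
    a=np.array([[ (atz(p,(l,r),zb+.005)+atz(p,(h,r),zb+.005))/2] for l,h,r in L])[:,0,:2]
    d=a[0]-a[-1];d/=np.linalg.norm(d)
    wd=np.linalg.norm(atz(p,(L[0][0],L[0][2]),zb+.005)-atz(p,(L[0][1],L[0][2]),zb+.005))
    e=atz(p,((L[0][0]+L[0][1])/2,ys.min()),zb+.005)[:2]
    e=a[0]+d*((e-a[0])@d);st=e-.017*d
    print("width",wd,"yaw",np.arctan2(d[1],d[0]),"tool yaw",np.arctan2(T[1,0],T[0,0]),"seat",st)
    return st,np.arctan2(d[1],d[0])
if __name__=="__main__":
    p=shot("wrist");T=T_tool();st,sy=seat(p,T)
    off=(T[:3,:3].T@np.append(st-T[:2,3],0))[:2];dy=sy-np.arctan2(T[1,0],T[0,0]);print("seat in tool",off,dy);np.save("off.npy",[*off,dy])
    x=np.load("now.npy");f=w(x[:3],(-65,25,5),x[3])[:2];yaw=x[2]-dy;Rm=np.array([[np.cos(yaw),-np.sin(yaw)],[np.sin(yaw),np.cos(yaw)]])
    D=np.array([np.cos(x[2]),np.sin(x[2])])
    for back,z in((.075,.05),(.075,.013)):
        g=f-D*back-Rm@(off*[1,-1]);print(back,g,inc(T,pose([*g,z],yaw)))
E
python3 shimgo.py
```

```text
top row 97 edges (np.int64(291), np.int64(364), 113) (np.int64(293), np.int64(362), 203)
width 0.02991644152937316 yaw -0.016635575642702044 tool yaw -0.016765946294428437 seat [ 0.4795 -0.1243]
seat in tool [0.0702 0.001 ] 0.00013037065172639278
0.075 [0.3959 0.1708] ([-18.3, -292.7, -38.0], [0.001, -0.001, -1.036])
0.075 [0.3959 0.1708] ([-18.3, -292.7, -1.0], [0.001, -0.001, -1.036])
```

Request:
arm_command:
  increments:
    - {"slide": [-3, -2, -40], "turn": [0, 0, -0.01], "hand": 2}
    - {"slide": [-6, -25, -75], "turn": [0, 0, -0.08], "hand": 2}
    - {"slide": [-10, -68, -88], "turn": [0, 0, -0.22], "hand": 2}
    - {"slide": [-14, -112, -88], "turn": [0, 0, -0.36], "hand": 2}
    - {"slide": [-18, -156, -88], "turn": [0, 0, -0.5], "hand": 2}
    - {"slide": [-18, -200, -88], "turn": [0, 0, -0.64], "hand": 2}
    - {"slide": [-18, -244, -88], "turn": [0, 0, -0.78], "hand": 2}
    - {"slide": [-18, -280, -88], "turn": [0, 0, -0.92], "hand": 2}

```text
time: 23.2
eef_pos: [0.3951, 0.1605, 0.0998]
orientation: [-0.0, 0.898, 0.439, 0.0]
ft_force: [1.0, -0.8, -0.4]
gripper_width: 0.106
gripper_force: 30.0
```

```bash
cat > go2.py <<'E'
from h import *
import sys
T=T_tool();x=np.load("now.npy");off=np.load("off.npy");f=w(x[:3],(-65,25,5),x[3])[:2];yaw=x[2]-off[2];Rm=np.array([[np.cos(yaw),-np.sin(yaw)],[np.sin(yaw),np.cos(yaw)]])
D=np.array([np.cos(x[2]),np.sin(x[2])])
print(T[:3].round(4).tolist(),telemetry.get_state()["ft_force"].round(1))
for back,z in eval(sys.argv[1]):
    g=f-D*back-Rm@(off[:2]*[1,-1]);print(back,z,inc(T,pose([*g,z],yaw)))
E
python3 go2.py "((.075,.1),(.075,.02),(.075,.0125))"
```

```text
[[0.614, 0.7893, 0.0007, 0.3951], [0.7893, -0.614, 0.0005, 0.1605], [0.0008, 0.0003, -1.0, 0.0998]] [ 1.  -0.8 -0.4]
0.075 0.1 ([8.7, -5.7, -0.2], [0.0, -0.001, -0.109])
0.075 0.02 ([8.6, -5.7, 79.8], [0.0, -0.001, -0.109])
0.075 0.0125 ([8.6, -5.7, 87.3], [0.0, -0.001, -0.109])
```

Request:
arm_command:
  increments:
    - {"slide": [5, -3, 10], "turn": [0, 0, -0.06], "hand": 2}
    - {"slide": [8.6, -5.7, 40], "turn": [0, 0, -0.109], "hand": 2}
    - {"slide": [8.6, -5.7, 70], "turn": [0, 0, -0.109], "hand": 2}
    - {"slide": [8.6, -5.7, 83], "turn": [0, 0, -0.109], "hand": 2}
    - {"slide": [8.6, -5.7, 86], "turn": [0, 0, -0.109], "hand": 2}
    - {"slide": [8.6, -5.7, 86], "turn": [0, 0, -0.109], "hand": 2}

```text
time: 23.8
eef_pos: [0.3957, 0.1684, 0.0133]
orientation: [-0.0, 0.875, 0.485, -0.001]
ft_force: [-0.4, -0.7, -0.4]
gripper_width: 0.108
gripper_force: 30.0
```

```bash
python3 go2.py "((.075,.0125),(.0,.0125))"
python3 - <<'E'
from shimgo import *
from h import *
p=shot("wrist");T=T_tool();st,sy=seat(p,T,T[2,3]-.0122);v=np.load("fit.npy")[0];x=np.load("now.npy")
print("seat stand",instand(v,[*st,0]),"foot stand",instand(v,w(x[:3],(-65,25,5),x[3])))
# check plate: front edge & disc predicted vs seen
im=p["pixels"].astype(int)
print("pred front corners",[proj(p,w(x[:3],k,x[3])) for k in((-90,85,77),(-90,-85,77),(-90,60,55),(-90,0,55),(-65,25,77))])
r=models.cut_out("plate",p)
if r:
    m=r[0]["mask"];print([(u,int(np.where(m[:,u])[0].max())) for u in range(100,600,40) if m[:,u].any()])
E
```

```text
[[0.5299, 0.8481, -0.0012, 0.3957], [0.8481, -0.5299, -0.0004, 0.1684], [-0.001, -0.0008, -1.0, 0.0133]] [-0.4 -0.7 -0.4]
0.075 0.0125 ([2.2, -1.1, 0.8], [-0.001, 0.001, -0.007])
0.0 0.0125 ([77.2, -1.6, 0.7], [-0.001, 0.001, -0.007])
top row 97 edges (np.int64(292), np.int64(364), 115) (np.int64(294), np.int64(362), 205)
width 0.029440554649073598 yaw 1.012759043252112 tool yaw 1.0121821048707489 seat [0.433  0.2267]
seat stand [-17.3191  82.7387   0.    ] foot stand [60.7058 77.4533  8.6968]
pred front corners [array([  36.7011, -113.7697]), array([ 825.4555, -109.7303]), array([187.0948, -67.5427]), array([417.1631, -69.9936]), array([ 318.0501, -262.6536])]
```

Request:
arm_command:
  increments:
    - {"slide": [10, -1, 0.5], "turn": [0, 0, -0.007], "hand": 2}
    - {"slide": [22, -1.2, 0.6], "turn": [0, 0, -0.007], "hand": 2}
    - {"slide": [34, -1.3, 0.6], "turn": [0, 0, -0.007], "hand": 2}
    - {"slide": [45, -1.4, 0.6], "turn": [0, 0, -0.007], "hand": 2}
    - {"slide": [52, -1.5, 0.6], "turn": [0, 0, -0.007], "hand": 2}
    - {"slide": [52, -1.5, 0.6], "turn": [0, 0, -0.007], "hand": 2}

```text
time: 24.5
eef_pos: [0.4229, 0.2145, 0.0125]
orientation: [-0.0, 0.873, 0.488, 0.0]
ft_force: [-0.3, -0.2, -0.4]
gripper_width: 0.103
gripper_force: 30.0
```

```bash
python3 go2.py "((.0,.0125),)"
python3 - <<'E'
from h import *
p=shot("wrist");s=shot("scene");x=np.load("now.npy")
im=p["pixels"].astype(int);o=((im[...,2]>150)&(im[...,1]>80)&(im[...,1]<190)&(im[...,0]<70));ys,xs=np.where(o)
print("shim rows",ys.min(),ys.max());print([(r,xs[ys==r].min(),xs[ys==r].max()) for r in range(ys.min(),ys.min()+120,20)])
print("edge pred",[proj(p,w(x[:3],k,x[3])) for k in((-90,25,55),(-90,25,77))])
g=im[:,328].mean(1);print(g[60:150:3].astype(int))
g=im[:,260].mean(1);print(g[0:150:5].astype(int))
E
```

```text
[[0.5231, 0.8523, 0.0, 0.4229], [0.8523, -0.5231, 0.0002, 0.2145], [0.0002, -0.0001, -1.0, 0.0125]] [-0.3 -0.2 -0.4]
0.0 0.0125 ([23.6, -0.1, 0.0], [-0.0, -0.0, 0.001])
shim rows 143 449
[(143, np.int64(296), np.int64(354)), (163, np.int64(293), np.int64(362)), (183, np.int64(293), np.int64(362)), (203, np.int64(294), np.int64(361)), (223, np.int64(294), np.int64(361)), (243, np.int64(295), np.int64(361))]
edge pred [array([328.39706601, 140.77018023]), array([328.49178266, 140.46093632])]
[150 143 147 145 146 145 147 144 147 145 145 145 145 144 145 144 146 144
 144 147 146 146 145 134 135 131 127  96 140 148]
[143 143 143 144 143 144 145 145 146 146 146 144 144 146 145 146 146 147
 145 145 146 146 146 145 146 144 138 130 106  32]
```

Request:
arm_command:
  increments:
    - {"slide": [8, 0, 0], "turn": [0, 0, 0], "hand": 2}
    - {"slide": [16, 0, 0], "turn": [0, 0, 0], "hand": 2}
    - {"slide": [23, 0, 0], "turn": [0, 0, 0], "hand": 2}
    - {"slide": [23, 0, 0], "turn": [0, 0, 0], "hand": 2}

```text
time: 25.0
eef_pos: [0.4353, 0.2341, 0.0126]
orientation: [-0.0, 0.873, 0.488, 0.0]
ft_force: [0.4, 0.2, -0.0]
gripper_width: 0.108
gripper_force: 30.0
```

```bash
python3 go2.py "((.0,.0125),)"
```

```text
[[0.5236, 0.852, 0.0006, 0.4353], [0.852, -0.5236, 0.0005, 0.2341], [0.0008, 0.0002, -1.0, 0.0126]] [ 0.4  0.2 -0. ]
0.0 0.0125 ([0.5, -0.4, 0.1], [0.0, -0.001, 0.001])
```

Request:
arm_command:
  increments:
    - {"slide": [0.4, -0.3, 0], "turn": [0, 0, 0], "hand": 2}
    - {"slide": [0.4, -0.3, 0], "turn": [0, 0, 0], "hand": 36}
    - {"slide": [0.4, -0.3, 0], "turn": [0, 0, 0], "hand": 36}
    - {"slide": [0.4, -0.3, 0], "turn": [0, 0, 0], "hand": 36}
    - {"slide": [0.4, -0.3, -40], "turn": [0, 0, 0], "hand": 36}
    - {"slide": [0.4, -0.3, -85], "turn": [0, 0, 0], "hand": 36}

```text
time: 25.6
eef_pos: [0.4327, 0.2326, 0.0971]
orientation: [-0.0, 0.873, 0.488, -0.002]
ft_force: [1.3, 0.8, -0.4]
gripper_width: 0.391
gripper_force: 0.0
```

Run:
```python
from h import *
import pickle
v=np.load("fit.npy")[0];T=T_tool();print(T[:3,3])
G=pose(w(v,(-108.15,-9.39,24.1)),v[2]+.1535,.2047);np.save("G.npy",G)
A=G.copy();A[:3,3]-=G[:3,2]*.09
print("to A",inc(T,A),"A->G slide z 90")
p=shot("wrist");s=shot("scene");t=shot("top");pickle.dump((p,s,t),open("e.pkl","wb"))
st=[]
for n,q in(("w",p),("s",s),("t",t)):
    for m,z in(("shim_tab",.028),("bar_grip",.034)):
        r=models.mark_of(m,q);print(n,m,[(np.round(a["centre"],1),round(a["p"],2),atz(q,a["centre"],z).round(4)) for a in r[:1]])
f=w(np.load("now.npy")[:3],(-138,25,28));print("tab expected",f,"grip expected",(G@[0,0,-.01,1])[:3])
```

```text
[0.43273795 0.23264971 0.09711027]
to A ([-105.4, 107.2, -14.9], [0.021, 0.208, -0.239]) A->G slide z 90
w shim_tab [(array([327.6, 259.5]), 0.93, array([0.4317, 0.2301, 0.028 ]))]
w bar_grip []
s shim_tab [(array([299.4, 329.7]), 0.66, array([0.4364, 0.2226, 0.028 ]))]
s bar_grip [(array([314.8, 298.2]), 0.64, array([0.4661, 0.1147, 0.034 ]))]
t shim_tab [(array([202.2, 290.9]), 0.55, array([0.4342, 0.2259, 0.028 ]))]
t bar_grip [(array([246.9, 275.3]), 0.51, array([0.4786, 0.1052, 0.034 ]))]
tab expected [0.43445279 0.23165847 0.028     ] grip expected [0.47389757 0.102179   0.03389122]
```

Request:
arm_command:
  increments:
    - {"slide": [-26, 27, -10], "turn": [0.005, 0.05, -0.06], "hand": 45}
    - {"slide": [-53, 54, -14], "turn": [0.01, 0.1, -0.12], "hand": 45}
    - {"slide": [-79, 80, -15], "turn": [0.016, 0.155, -0.18], "hand": 45}
    - {"slide": [-105, 107, -15], "turn": [0.021, 0.208, -0.239], "hand": 45}
    - {"slide": [-105, 107, -15], "turn": [0.021, 0.208, -0.239], "hand": 45}

```text
time: 26.55
eef_pos: [0.4705, 0.0848, 0.1117]
orientation: [-0.06, 0.804, 0.585, 0.085]
ft_force: [0.4, -0.7, 0.4]
gripper_width: 0.491
gripper_force: 0.0
```

Run:
```python
from h import *
np.set_printoptions(precision=4,suppress=True)
p=shot("wrist");T=T_tool();G=np.load("G.npy");print(inc(T,G))
im=p["pixels"].astype(int);red=((im[:,:,2]>110)&(im[:,:,1]<60)&(im[:,:,0]<60)).astype(np.uint8)
n,l,stt,c=cv2.connectedComponentsWithStats(red);i=1+np.argmax(stt[1:,4]);print(stt[i]);ys,xs=np.where(l==i)
for r in(ys.min()+6,(ys.min()+ys.max())//2,ys.max()-6): k=xs[ys==r];print(r,k.min(),k.max(),(k.min()+k.max())/2)
# predicted handle-top px: handle in G frame: x +-; top is 22mm above TCP
for q in((.032,0,-.022),(0,0,-.022),(-.03,0,-.022)): print(q,proj(p,(G@[*q,1])[:3]))
```

```text
([0.8, -2.1, 89.7], [0.003, -0.004, -0.001])
[ 304  199   32  101 2810]
205 306 332 319.0
249 306 334 320.0
293 308 335 321.5
(0.032, 0, -0.022) [322.976  201.2563]
(0, 0, -0.022) [323.1142 254.1345]
(-0.03, 0, -0.022) [323.2387 300.5828]
```

Request:
arm_command:
  increments:
    - {"slide": [0.8, -3.8, 35], "turn": [0.003, -0.004, 0], "hand": 45}
    - {"slide": [0.8, -3.8, 65], "turn": [0.003, -0.004, 0], "hand": 45}
    - {"slide": [0.8, -3.8, 85], "turn": [0.003, -0.004, 0], "hand": 45}
    - {"slide": [0.8, -3.8, 89], "turn": [0.003, -0.004, 0], "hand": 45}
    - {"slide": [0.8, -3.8, 89], "turn": [0.003, -0.004, 0], "hand": 30}
    - {"slide": [0.8, -3.8, 89], "turn": [0.003, -0.004, 0], "hand": 10}
    - {"slide": [0.8, -3.8, 89], "turn": [0.003, -0.004, 0], "hand": 10}
    - {"slide": [0.8, -3.8, 89], "turn": [0.003, -0.004, 0], "hand": 10}
  newtons: 50

```text
time: 27.4
eef_pos: [0.4731, 0.1075, 0.0265]
orientation: [-0.06, 0.804, 0.586, 0.083]
ft_force: [-1.4, 4.2, 2.6]
gripper_width: 0.19
gripper_force: 49.9
```

```bash
python3 st.py "()"; python3 -c "
from h import *
s=telemetry.get_state();print(s['gripper_width'],s['gripper_force'])"; python3 gap.py | sed -n '1p;9,12p'
```

```text
[-105.777   -6.604   26.458] pitch 0.20464894689234872 yaw 0.15545999015818857 [-1.404  4.206  2.647] [0.61  0.173 0.625]
0.19009059177786267 49.90362882614136
yellow 119 0 101 125
12 yel (np.int64(134), np.int64(216)) gray [] [45, 41, 44, 43, 37, 40, 45, 40, 43]
18 yel (np.int64(132), np.int64(214)) gray [] [41, 42, 41, 41, 45, 44, 44, 43, 86]
24 yel (np.int64(130), np.int64(213)) gray [] [41, 37, 47, 42, 42, 42, 40, 40, 124]
30 yel (np.int64(129), np.int64(212)) gray [] [38, 43, 43, 39, 42, 43, 47, 73, 128]
```

Request:
arm_command:
  increments:
    - {"slide": [0, 0, 0.6], "turn": [0, 0.005, 0], "hand": 10}
    - {"slide": [0, 0, 1.2], "turn": [0, 0.01, 0], "hand": 10}
    - {"slide": [0, 0, 1.6], "turn": [0, 0.014, 0], "hand": 10}
    - {"slide": [0, 0, 1.6], "turn": [0, 0.014, 0], "hand": 10}

```text
time: 27.85
eef_pos: [0.4729, 0.1078, 0.0247]
orientation: [-0.064, 0.803, 0.586, 0.088]
ft_force: [-4.2, 1.8, 10.0]
gripper_width: 0.194
gripper_force: 49.9
```

```bash
python3 st.py "()"
python3 - <<'E'
from h import *
T=T_tool()
for a in(-.05,-.1,-.14): print(a,inc(T,pivot(T,a,.1676)))
E
```

```text
[-105.551   -6.278   24.723] pitch 0.21900434576781727 yaw 0.1553078022720793 [-4.167  1.773  9.976] [0.54  0.436 0.616]
-0.05 ([0.2, -8.2, 0.0], [-0.011, -0.0, 0.049])
-0.1 ([0.8, -16.3, 0.2], [-0.022, -0.0, 0.098])
-0.14 ([1.6, -22.8, 0.3], [-0.03, -0.0, 0.137])
```

Request:
arm_command:
  increments:
    - {"slide": [0, -3, 0], "turn": [-0.004, 0, 0.018], "hand": 10}
    - {"slide": [0, -6, 0], "turn": [-0.008, 0, 0.036], "hand": 10}
    - {"slide": [0.2, -9, 0], "turn": [-0.012, 0, 0.054], "hand": 10}
    - {"slide": [0.4, -12, 0.1], "turn": [-0.016, 0, 0.072], "hand": 10}
    - {"slide": [0.7, -15, 0.1], "turn": [-0.02, 0, 0.09], "hand": 10}
    - {"slide": [1, -18, 0.2], "turn": [-0.024, 0, 0.108], "hand": 10}
    - {"slide": [1.3, -21, 0.2], "turn": [-0.028, 0, 0.126], "hand": 10}
    - {"slide": [1.3, -21, 0.2], "turn": [-0.028, 0, 0.126], "hand": 10}

```text
time: 28.65
eef_pos: [0.4544, 0.115, 0.0248]
orientation: [-0.057, 0.84, 0.532, 0.093]
ft_force: [0.4, -4.6, 4.5]
gripper_width: 0.188
gripper_force: 50.0
```

```bash
python3 st.py "()"; sed -i 's/(b<90)/(b<90)\&(g>r*0.75)/' gap.py; python3 gap.py | sed -n '1p;9,12p'
```

```text
[-107.459   13.535   24.756] pitch 0.21920533467881095 yaw 0.024953391720102136 [ 0.448 -4.588  4.47 ] [-0.644 -0.124 -0.391]
yellow 352 174 72 47
186 yel (np.int64(353), np.int64(423)) gray [(311, 343)] [217, 212, 33, 29, 49, 144, 158, 158, 158]
192 yel (np.int64(353), np.int64(422)) gray [(311, 343)] [218, 214, 37, 39, 58, 146, 158, 159, 159]
198 yel (np.int64(353), np.int64(422)) gray [(311, 343)] [219, 211, 32, 37, 68, 147, 159, 158, 159]
204 yel (np.int64(353), np.int64(422)) gray [(311, 343)] [218, 210, 38, 30, 82, 150, 159, 159, 160]
```

Run:
```python
from h import *
v=np.load("fit.npy")[0]
B=lambda p,xt=59.8,h=42.2:barpose(v,xt,13.5,h,p,5.5,.025)
T0=B(.219)
for p,h in((.18,42.3),(.15,42.4),(.12,42.5),(.09,42.6),(.06,42.8),(.02,43),(-.03,43.5),(-.08,44),(-.12,44)): print(p,inc(T0,B(p,h=h)))
```

```text
0.18 ([-0.2, -0.0, -4.4], [-0.0, -0.039, -0.0])
0.15 ([-0.1, -0.0, -7.7], [-0.0, -0.069, -0.0])
0.12 ([0.1, -0.1, -11.1], [-0.0, -0.099, 0.0])
0.09 ([0.5, -0.1, -14.5], [-0.0, -0.129, -0.0])
0.06 ([1.0, -0.1, -17.9], [-0.0, -0.159, 0.0])
0.02 ([2.0, -0.1, -22.5], [-0.0, -0.199, -0.0])
-0.03 ([3.6, -0.1, -28.2], [-0.0, -0.249, -0.0])
-0.08 ([5.6, -0.0, -33.9], [-0.0, -0.299, -0.0])
-0.12 ([7.4, -0.0, -37.9], [-0.0, -0.339, 0.0])
```

Request:
arm_command:
  increments:
    - {"slide": [-0.1, 0, -2.2], "turn": [0, -0.02, 0], "hand": 10}
    - {"slide": [-0.2, 0, -4.4], "turn": [0, -0.039, 0], "hand": 10}
    - {"slide": [-0.1, 0, -6], "turn": [0, -0.054, 0], "hand": 10}
    - {"slide": [-0.1, 0, -7.7], "turn": [0, -0.069, 0], "hand": 10}
    - {"slide": [0, 0, -9.4], "turn": [0, -0.084, 0], "hand": 10}
    - {"slide": [0.1, 0, -11.1], "turn": [0, -0.099, 0], "hand": 10}
    - {"slide": [0.3, 0, -12.8], "turn": [0, -0.114, 0], "hand": 10}
    - {"slide": [0.5, 0, -14.5], "turn": [0, -0.129, 0], "hand": 10}

```text
time: 29.5
eef_pos: [0.4528, 0.113, 0.0386]
orientation: [-0.023, 0.844, 0.535, 0.038]
ft_force: [0.9, 0.5, 0.4]
gripper_width: 0.195
gripper_force: 49.9
```

```bash
python3 st.py "()"; sed -n '/^bias/,$p' now.py >/dev/null
python3 - <<'E'
from fitp import *
bias=[np.array(q) for q in((.28,.55),(.38,.51),(.4,.52))]
s=shot("scene");sd=[disc(s,(259.5,321)),disc(s,(193.2,354.6)),disc(s,(178.2,319))];print(sd)
def g(y):
    return np.concatenate([proj(s,w(y[:3],k,y[3]))-q-b for k,q,b in zip(D,sd,bias)])
f=least_squares(g,np.load("now.npy"));print(f.x*[1000,1000,57.3,1000],f.fun)
E
```

```text
[-109.956   14.003   38.604] pitch 0.0892071921297994 yaw 0.02584163940523787 [0.895 0.544 0.363] [ 0.219 -0.182 -0.088]
[array([261.34, 320.7 ]), array([194.85, 353.92]), array([178.73, 318.59])]
[528.71 335.04  59.12  -7.42] [-0.31  0.03  0.1   0.04  0.2   0.  ]
```

Request:
arm_command:
  increments:
    - {"slide": [0.5, 0, -3.4], "turn": [0, -0.03, 0], "hand": 10}
    - {"slide": [1.5, 0, -8], "turn": [0, -0.07, 0], "hand": 10}
    - {"slide": [3, 0, -13.5], "turn": [0, -0.12, 0], "hand": 10}
    - {"slide": [5, 0, -19], "turn": [0, -0.17, 0], "hand": 10}
    - {"slide": [5, 0, -19], "turn": [0, -0.17, 0], "hand": 10}

```text
time: 30.05
eef_pos: [0.4547, 0.1169, 0.0581]
orientation: [0.022, 0.843, 0.536, -0.034]
ft_force: [-0.2, 0.5, -2.2]
gripper_width: 0.192
gripper_force: 49.9
```

```bash
python3 st.py "()"
```

```text
[-105.615   14.105   58.067] pitch -0.08035782183381335 yaw 0.02740146148066458 [-0.171  0.534 -2.152] [ 0.059 -0.04  -0.002]
```

Request:
arm_command:
  increments:
    - {"slide": [-15, 0, 0], "turn": [0, 0, 0], "hand": 10}
    - {"slide": [-35, 0, 0], "turn": [0, 0, 0], "hand": 10}
    - {"slide": [-55, 0, -5], "turn": [0, 0.03, 0], "hand": 10}
    - {"slide": [-70, 0, -30], "turn": [0, 0.08, 0], "hand": 10}
    - {"slide": [-75, 0, -60], "turn": [0, 0.08, 0], "hand": 10}

```text
time: 30.55
eef_pos: [0.4196, 0.0503, 0.1225]
orientation: [-0.001, 0.845, 0.535, -0.002]
ft_force: [0.1, -0.0, -1.8]
gripper_width: 0.194
gripper_force: 49.9
```

```bash
python3 st.py "()"
python3 - <<'E'
from fitp import *
bias=[np.array(q) for q in((.28,.55),(.38,.51),(.4,.52))]
s=shot("scene");sd=[disc(s,(260.5,321)),disc(s,(194.2,354)),disc(s,(178.5,319))];print(sd)
def g(y): return np.concatenate([proj(s,w(y[:3],k,y[3]))-q-b for k,q,b in zip(D,sd,bias)])
f=least_squares(g,np.load("now.npy"));print(f.x*[1000,1000,57.3,1000],f.fun,w(f.x[:3],(-65,25,5),f.x[3]))
T=T_tool();P=pose([.36,-.22,.12],-.1);print(inc(T,P))
E
```

```text
[-180.891   15.448  122.493] pitch -0.0010973715680140004 yaw 0.02413261946915468 [ 0.072 -0.015 -1.796] [-0.099 -0.042 -0.032]
[array([260.9 , 321.06]), array([194.84, 353.93]), array([178.73, 318.59])]
[529.35 335.55  59.21  -0.55] [-0.  0.  0. -0.  0.  0.] [0.47 0.29 0.01]
([-271.7, 58.9, 6.9], [0.001, -0.002, 1.228])
```

Request:
arm_command:
  increments:
    - {"slide": [-30, 15, 0], "turn": [0, 0, 0.13], "hand": 10}
    - {"slide": [-65, 28, 0], "turn": [0, 0, 0.27], "hand": 10}
    - {"slide": [-100, 40, 1], "turn": [0, 0, 0.41], "hand": 10}
    - {"slide": [-135, 50, 2], "turn": [0, 0, 0.55], "hand": 10}
    - {"slide": [-170, 55, 3], "turn": [0, 0, 0.69], "hand": 10}
    - {"slide": [-205, 58, 4], "turn": [0, 0, 0.83], "hand": 10}
    - {"slide": [-240, 59, 5], "turn": [0, 0, 0.97], "hand": 10}
    - {"slide": [-268, 59, 6], "turn": [0, 0, 1.1], "hand": 10}

```text
time: 31.4
eef_pos: [0.3606, -0.2163, 0.117]
orientation: [0.0, 1.0, 0.012, 0.0]
ft_force: [1.2, -0.7, -1.8]
gripper_width: 0.191
gripper_force: 49.9
```

Run:
```python
from h import *
T=T_tool();print(T[:3,3]);print(inc(T,pose([.38,-.222,.05],-.1)),inc(T,pose([.38,-.222,.0065],-.1)))
```

```text
[ 0.36064516 -0.21625177  0.11701469]
([19.2, 6.2, 67.0], [0.0, -0.0, 0.124]) ([19.2, 6.2, 110.5], [0.0, -0.0, 0.124])
```

Request:
arm_command:
  increments:
    - {"slide": [10, 3, 25], "turn": [0, 0, 0.08], "hand": 10}
    - {"slide": [19, 6, 60], "turn": [0, 0, 0.124], "hand": 10}
    - {"slide": [19, 6, 88], "turn": [0, 0, 0.124], "hand": 10}
    - {"slide": [19, 6, 102], "turn": [0, 0, 0.124], "hand": 10}
    - {"slide": [19, 6, 106], "turn": [0, 0, 0.124], "hand": 10}
    - {"slide": [19, 6, 109], "turn": [0, 0, 0.124], "hand": 10}
    - {"slide": [19, 6, 109], "turn": [0, 0, 0.124], "hand": 10}

```text
time: 32.1
eef_pos: [0.3819, -0.2206, 0.0091]
orientation: [0.0, 0.999, -0.047, 0.0]
ft_force: [-0.9, 0.2, -1.3]
gripper_width: 0.191
gripper_force: 49.9
```

```bash
python3 st.py "()"
```

```text
[-439.827  -72.551    9.07 ] pitch 0.0007277423960970267 yaw -1.1986093864968286 [-0.893  0.192 -1.285] [ 0.05   0.04  -0.019]
```

Lower until the contact force appears, then open and back off.

Request:
arm_command:
  increments:
    - {"slide": [0, 0, 1.5], "turn": [0, 0, 0], "hand": 10}
    - {"slide": [0, 0, 3], "turn": [0, 0, 0], "hand": 10}
    - {"slide": [0, 0, 3.5], "turn": [0, 0, 0], "hand": 10}
    - {"slide": [0, 0, 3.5], "turn": [0, 0, 0], "hand": 10}

```text
time: 32.5
eef_pos: [0.3828, -0.2208, 0.0073]
orientation: [0.001, 0.999, -0.047, 0.001]
ft_force: [-5.2, 2.1, 28.0]
gripper_width: 0.189
gripper_force: 49.9
```

```bash
python3 st.py "()"
```

```text
[-439.629  -73.454    7.309] pitch 0.0018527648268229818 yaw -1.1979701578729365 [-5.241  2.112 27.99 ] [ 0.475  1.232 -0.023]
```

Request:
arm_command:
  increments:
    - {"slide": [0, 0, -1], "turn": [0, 0, 0], "hand": 10}
    - {"slide": [0, 0, -1], "turn": [0, 0, 0], "hand": 40}
    - {"slide": [0, 0, -1], "turn": [0, 0, 0], "hand": 50}
    - {"slide": [0, 0, -1], "turn": [0, 0, 0], "hand": 50}
    - {"slide": [0, 0, -20], "turn": [0, 0, 0], "hand": 50}
    - {"slide": [0, 0, -60], "turn": [0, 0, 0], "hand": 50}
    - {"slide": [0, 0, -105], "turn": [0, 0, 0], "hand": 50}
    - {"slide": [-5, 0, -150], "turn": [0, 0, 0], "hand": 50}

```text
time: 33.3
eef_pos: [0.3771, -0.2196, 0.1568]
orientation: [0.0, 0.999, -0.047, -0.0]
ft_force: [0.2, -0.1, 0.1]
gripper_width: 0.545
gripper_force: 0.0
```

Run:
```python
from fitp import *
s=shot("scene");s=shot("scene");t=shot("top");p=shot("wrist");print(telemetry.get_state()["time"],T_tool()[:3,3])
bias=[np.array(q) for q in((.28,.55),(.38,.51),(.4,.52))]
sd=[disc(s,(260.5,321)),disc(s,(194.2,354)),disc(s,(178.5,319))];print(sd)
def g(y): return np.concatenate([proj(s,w(y[:3],k,y[3]))-q-b for k,q,b in zip(D,sd,bias)])
f=least_squares(g,np.load("now.npy"));print(f.x*[1000,1000,57.3,1000],w(f.x[:3],(-65,25,5),f.x[3])*1000);np.save("end.npy",f.x)
for n,q in(("s",s),("t",t),("w",p)):
    for m,z in(("shim_tab",.028),("bar_tip",.006),("bar_grip",.014)):
        r=models.mark_of(m,q);print(n,m,[(np.round(a["centre"],1),round(a["p"],2),atz(q,a["centre"],z)*1000) for a in r[:1]])
print("tab for perfect seat",w(f.x[:3],(-138,25,28))*1000)
```

```text
33.5 [ 0.38 -0.22  0.16]
[array([260.89, 321.05]), array([194.84, 353.92]), array([178.72, 318.59])]
[529.38 335.54  59.21  -0.44] [474.64 292.5    5.06]
s shim_tab [(array([298.2, 333.6]), 0.81, array([431.33, 234.65,  28.  ]))]
s bar_tip [(array([354. , 243.2]), 0.67, array([ 546.12, -232.31,    6.  ]))]
s bar_grip [(array([403.8, 254.9]), 0.83, array([ 386.84, -217.04,   14.  ]))]
t shim_tab [(array([201.3, 290.5]), 0.69, array([435.19, 228.34,  28.  ]))]
t bar_tip [(array([370.4, 247.6]), 0.62, array([ 561.93, -230.79,    6.  ]))]
t bar_grip [(array([367.1, 312. ]), 0.77, array([ 384.75, -222.93,   14.  ]))]
w shim_tab []
w bar_tip [(array([326.7, 133.7]), 0.74, array([ 450.74, -228.33,    6.  ]))]
w bar_grip [(array([328.8, 229.9]), 0.62, array([ 378.28, -223.13,   14.  ]))]
tab for perfect seat [437.27 229.79  28.  ]
```

```bash
python3 -c "
from bench import ticket
print(ticket.job_done())"
```

```text
the job is handed in; nothing more can be done
None
```

I handed the job in at about 33.5 s of the 72 s limit; it gave no verdict. By my last camera measurement the plate is level to about 0.0005 rad, the shim is about 3 to 5 mm off centre under the foot (limit 12 mm), and the bar is on the bench clear of plate, shim and stand. The plate turned about 4 degrees during the levering, and I set the shim to the turned plate, within about 1 degree of its x.

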